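Set the tape arm and hang the packing tape

TASK

Set up the tape stand: slide the carriage with the slanted tape arm along its rail to the stop at the right-hand end (nearest the bag sealer), then turn the clamp knob clockwise until it is tight, with its bar square across the rail. Then hang the wide roll of packing tape (not the narrow roll) on the upward-slanting peg, pushed fully home against the back plate, and let go, without disturbing the mug, the stapler or the narrow roll.

Things in the scene. Friction and masses are not known exactly. Their poses are not given: they have to be found in the camera images.
- rail_stand: Fixed dark steel foot, 120 (x) x 400 (y) x 10 mm, with an aluminium rail along its y axis and a stop block (top 53 mm above the table) at each end. Origin: centre of its underside. y runs along the rail to the robot's left, x away from the robot (turned by up to about 0.15 rad). The right-hand stop is at -y.
- carriage (a joint): Position of the grey carriage (80 x 200 mm, top 54 mm above the table), m: 0 at the left stop, 0.170 at the right-hand stop (toward -y of rail_stand). It carries the knob and the tape arm; its centre is at y = 0.085 - value in rail_stand's frame. Clamp loose: 2 to 3 N slide it, e.g. by dragging the knob; clamp tight: held by friction up to about 10 N.
- clamp_knob (a joint): Angle of the clamp knob on the carriage, rad, growing clockwise seen from above: 0 loose, bar parallel to the rail; 1.57 end stop, bar square across the rail. Tight from 1.35 on. Starts at 0.15 to 0.5, turns with about 0.1 N m, rising to about 0.3 N m from 0.85 on as the clamp bites, and stays where it is left.
- knob_grip (a point): Point on the knob's vertical axis inside its black grip bar, 87 mm above the table. The bar is 70 mm long, 14 mm wide, 26 mm high (74 to 100 mm above the table) on a 40 mm round hub. The point turns with the knob, its y axis along the bar. The knob is 110 mm to the left (+y of rail_stand) of the peg and 10 mm nearer the robot than its root.
- peg_root (a point): Slanted arm on the carriage: aluminium back plate (90 mm wide, from 35 mm above to 75 mm below the peg) with a round steel peg square to it, 20 mm thick, 70 mm long, rising 50 degrees above level toward the robot. Origin: peg axis at the plate's front face, 105 mm above the table; z along the peg to its tip, x up the plate, y along the rail to the robot's left.
- packing_roll: Wide roll of brown packing tape lying flat, ring-shaped: outer diameter 100 mm, free hole diameter 70 mm, wall about 14 mm thick, 48 mm high, about 0.14 kg. Origin: centre of its underside; z axis along the hole. It may be hung either way round. Hung on the peg, its centre sags about 25 mm below the peg's axis.
- roll_center (a point): Centre of the wide packing roll, on the hole's axis, 24 mm from either face. Fully home on the peg it lies 24 mm in front of the back plate.
- narrow_roll: Bystander: narrow roll of masking tape lying flat, 102 mm in diameter but only 25 mm high. Origin: centre of its underside. Leave it where it is. It and the wide roll may have swapped places.
- mug: Bystander: dotted white mug, 82 x 114 x 91 mm, standing to the left of the stand. Origin: on its underside. Leave it where it is.
- stapler: Bystander: blue and black stapler, 34 x 136 x 50 mm, lying between the stand and the robot. Origin: centre of its underside. Leave it where it is.
Mind the look-alikes: they are no part of the job. Leave any turquoise look-alike of the packing_roll alone.

How it is judged:
By the outcome, as a careful person would: the job done as asked, in the order asked, and still so for the second after the job is handed in, with the robot touching nothing.
It also fails if it takes over 54 s, if anything falls off the work surface, if the arm or the gripper's body presses on something with over 40 N, if the wrist force passes 120 N, or if a joint passes its speed limit or range.

ROBOT

A 6-joint arm with a two-finger parallel gripper is mounted at the origin on a cart in front of the work surface, level with it; the furniture and walls round the work are solid. World frame = base frame: x ahead of the robot, y to its left, z up, the work surface at z = 0. Lengths are in mm, angles in rad, forces in N, time in s.
With the tool pointing down it reaches from about 350 to 875 mm from the base axis. Payload 4.2 kg.
Tool frame: the origin (TCP) lies midway between the tips of the shut fingers; the grasp point (between the pads) lies 19 mm behind it; z points along the fingers, y is the direction in which the jaws open and shut (so a half turn about z gives the same grasp; the last joint's range is limited). The gripper opens to 85 mm and grips with 20 to 120 N. Pads are 22 mm wide; open, the fingers measure 114 mm over their backs; the gripper's body (76 mm by 85 mm) begins 54 mm behind the grasp point. The pads swing forward as they close: fully open they stand 13 mm farther back than shut.
Start: joints at [0.259, 0.385, 0.008, 0, -1.194, -0.259], TCP at [624.979, 0.025, 231.312] pointing down, gripper open.
Joint ranges: [-3.14, 3.14], [-1.21, 2.06], [-1.07, 1.41], [-3.16, 2.05], [-2.99, -0.16], [-3.1, 3.1]. Speed limits (rad/s): [2.79, 2.79, 3.14, 3.14, 3.14, 3.14].

INTERFACE

Orientations are given as a unit quaternion [x, y, z, w].
In Python, from bench import arm gives the robot as it stands. The module is installed in compiled form; this text tells all that it offers.
- The arm moves only by the tool drive_tool, never from a script. Its argument "moves" is a list that holds one entry, the list of rows, each a list of 7 numbers: the opening, from 0 (shut) to 1 (fully open), then the shift along the tool's x, y, z in m, then the turn, a rotation vector about the tool's x, y, z in rad. In form: [[[hand, dx, dy, dz, wx, wy, wz], ...]]. A call has 1 to 20 rows; each row shifts and turns the pose as measured when the row begins, along the tool's axes as they then stand; what a row does not reach is not made up. A row lasts 1/10 s, in which the tool goes at most 50 mm and 8.59 degrees, less where a joint would pass 70% of its speed; a pose out of reach is approached as far as the arm can. A call with a gripper value outside its range is refused whole. The fingers move at their own pace and stop on an object; the grip force is fixed at half the most. Time passes only in rows, so rows that do not move let the fingers close. It gives the time, the measured TCP pose, the force and the opening at its end, in the units of the state.
- arm.read_state(): the state, without advancing time (a new reading comes with each control period).
- arm.get_image(name): name is "scene" or "side" or "wrist"; returns (picture, depth): 420x560x3 uint8, red, green, blue; 420x560 float32, mm along the optical axis (not along the pixel's ray), 0 where there is no reading.
- arm.camera_params(name): a dict with "fov_y" (degrees; the focal length in pixels is half the picture's height over the tangent of half this angle, whatever the lens; pixels are square), "cx", "cy" (the principal point, pixels), "world_from_camera" (4x4, takes a point from camera to world coordinates); the wrist camera has in their place "T_tool_cam" (4x4, takes a point from camera to tool coordinates, whose origin is the TCP and whose axes are the flange's). Camera axes: x right, y down, z forward; pixel columns grow to the right and rows downward; lengths in mm; the calibration is good to about 2 mm. A picture is of the moment at which its call begins: read the wrist's pose just before it. camera_params takes no time and is no camera call.
- arm.job_done(): hands the job in, once; it reports no verdict.
The state is a dict: "clock": time; "joints": joint angles; "joint_vel": joint speeds; "joint_efforts": joint torques, N m; "position": TCP position; "ee_rot": TCP orientation; "contact_force": force on the tool from outside, world axes, zero at the start; "wrist_torque": the same for the moment, N m; "gripper_width": finger opening in mm.
Only numpy, scipy, OpenCV 4.12 (cv2) and the standard library are available. Lean on these libraries where they do the work, as an engineer would, in place of code of your own. Each camera call takes 0.05 s, during which the arm holds its last target.

## Working session

There is one attempt and no reset: what is moved stays moved. The work goes in short steps, Python scripts to look and compute and a tool call to move; the robot and the scene stay as the last step left them, time stands still between calls to the robot, and variables do not carry over. Pictures are saved under pics/ and viewed, and the job is handed in when it is done.

Besides the shell and the picture viewer there is one more tool, called after ">>>" by a JSON object that holds its "name" and its "arguments". drive_tool: Moves the arm, as the interface text tells. Its arguments: {"type":"object","properties":{"moves":{"type":"array","items":{"type":"array","items":{"type":"array","items":{"type":"number"}}}}},"required":["moves"]}

```bash
mkdir -p pics; cat > h.py <<'E'
import numpy as np, cv2
from bench import arm
from scipy.spatial.transform import Rotation as R
def K(n):
    p=arm.camera_params(n); return 210/np.tan(np.radians(p["fov_y"])/2),p["cx"],p["cy"]
def cloud(n):
    s=arm.read_state(); im,d=arm.get_image(n); p=arm.camera_params(n); f,cx,cy=K(n)
    if "world_from_camera" in p: T=np.array(p["world_from_camera"])
    else:
        W=np.eye(4);W[:3,:3]=R.from_quat(s["ee_rot"]).as_matrix();W[:3,3]=s["position"];T=W@np.array(p["T_tool_cam"])
    v,u=np.mgrid[:420,:560]
    P=np.stack([(u-cx)/f*d,(v-cy)/f*d,d],-1)@T[:3,:3].T+T[:3,3]
    P[d==0]=np.nan
    return im,d,P
def save(n,im): cv2.imwrite("pics/"+n+".png",cv2.cvtColor(im,cv2.COLOR_RGB2BGR))
E
python3 - <<'E'
from h import *
for n in ("scene","side","wrist"):
    im,d,P=cloud(n); save(n+"0",im); np.savez("%s0.npz"%n,im=im,d=d,P=P)
    print(n,arm.camera_params(n))
s=arm.read_state(); print(s)
E
```

```text
scene {'fov_y': 42.17188907520437, 'cx': 274.85657433593315, 'cy': 214.2474369587516, 'world_from_camera': array([[ 7.00488101e-01, -4.34416056e-01,  5.66214721e-01,
        -3.22967339e+02],
       [-7.13574597e-01, -4.13778671e-01,  5.65330439e-01,
        -8.82401266e+02],
       [-1.13010453e-02, -8.00043688e-01, -5.99835298e-01,
         1.04011879e+03],
       [ 0.00000000e+00,  0.00000000e+00,  0.00000000e+00,
         1.00000000e+00]])}
side {'fov_y': 45.207147279446026, 'cx': 280.5263165599719, 'cy': 208.4084466671903, 'world_from_camera': array([[-8.63758162e-01, -1.67941351e-01,  4.75097400e-01,
        -1.75714617e+02],
       [-5.03278609e-01,  3.34568484e-01, -7.96727414e-01,
         1.28475598e+03],
       [-2.51491386e-02, -9.27286165e-01, -3.73507549e-01,
         6.70783487e+02],
       [ 0.00000000e+00,  0.00000000e+00,  0.00000000e+00,
         1.00000000e+00]])}
wrist {'fov_y': 67.80896324299597, 'cx': 286.64378247864687, 'cy': 211.5320585042465, 'T_tool_cam': array([[ 2.00386457e-04, -9.52264851e-01, -3.05273014e-01,
         7.73578935e+01],
       [ 9.9999934
[... 245 characters left out ...]
k': 0.15, 'joints': array([ 2.58617292e-01,  3.85395817e-01,  6.94342249e-03, -3.38196003e-04,
       -1.19398185e+00, -2.58604335e-01]), 'joint_vel': array([-0.00094362, -0.00214   ,  0.00337095,  0.00245378,  0.0017052 ,
        0.00084159]), 'joint_efforts': array([-6.03353892e-04, -3.92678475e+01,  1.88581592e+01,  4.18858320e+00,
       -3.39302780e-03,  5.70479813e-06]), 'position': array([6.24569524e+02, 2.43905427e-02, 2.30466761e+02]), 'ee_rot': array([-7.07067027e-01,  7.07146041e-01,  5.47611396e-04, -6.28903099e-04]), 'contact_force': array([ 0.08679192,  0.00715583, -0.05842487]), 'wrist_torque': array([ 0.04550172,  0.05036552, -0.02088048]), 'gripper_width': 85.29362335607317}
```

View pics/scene0.png

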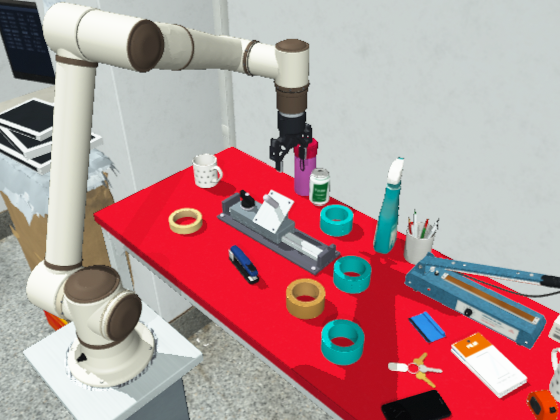

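View pics/side0.png

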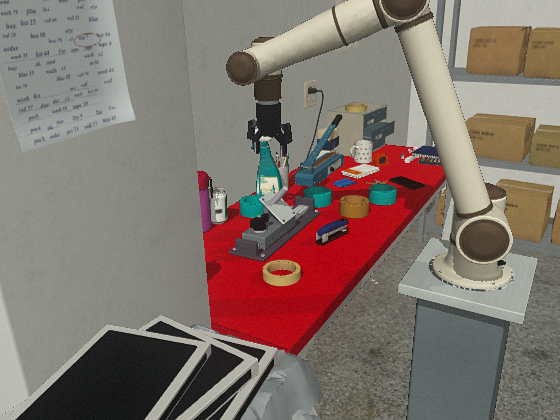

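View pics/wrist0.png

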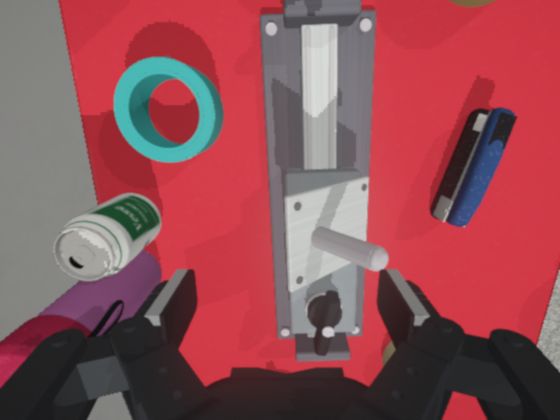

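The scene picture shows the wide brown roll at (306,298), the narrow tan roll at (186,221) and turquoise look-alikes at (337,220), (352,273) and (343,341). The stapler is at (243,265), the mug at (206,170) and the stand at (275,230). In the wrist picture the knob is at (323,318). Only the brown roll fits: it has a high wall and is not turquoise.

```bash
python3 - <<'E'
from h import *
z=np.load("scene0.npz"); im=z["im"]
a=cv2.resize(im[255:385,260:390],None,fx=3,fy=3)
b=cv2.resize(im[180:275,160:340],None,fx=2.2,fy=2.2)
w=np.load("wrist0.npz"); c=cv2.resize(w["im"][160:370,255:405],None,fx=2.5,fy=2.5)
H=max(x.shape[0] for x in (a,c))
o=np.zeros((H+0,a.shape[1]+c.shape[1],3),np.uint8)
o[:a.shape[0],:a.shape[1]]=a;o[:c.shape[0],a.shape[1]:]=c
save("crop1",o[:600])
def col(n,mask): 
    P=np.load(n+"0.npz")["P"]; return P[mask]
# roll: brown mask
for n in ("scene","side"):
    z=np.load(n+"0.npz"); im=z["im"]; P=z["P"]
    hsv=cv2.cvtColor(im,cv2.COLOR_RGB2HSV)
    for nm,lo,hi in (("brown/tan",(12,70,60),(28,255,255)),("turq",(82,120,60),(98,255,255))):
        m=cv2.inRange(hsv,lo,hi)
        k,l,st,ce=cv2.connectedComponentsWithStats(m)
        for i in range(1,k):
            if st[i,4]>100:
                p=P[l==i]; p=p[~np.isnan(p[:,0])]
                if len(p) and 200<np.median(p[:,0])<1000 and np.median(p[:,2])<100: 
                    zt=np.percentile(p[:,2],95); t=p[abs(p[:,2]-zt)<5]
                    if len(t)<10: continue
                    c,r=cv2.minEnclosingCircle(t[:,:2].astype(np.float32))
                    print(n,nm,ce[i].round(),"ztop",zt.round(1),"circ",np.round(c),round(r,1),"n",len(t))
E
```

```text
scene brown/tan [ 93. 254.] ztop 240.5 circ [-4. -7.] 43.6 n 733
scene brown/tan [185. 221.] ztop 25.9 circ [432. 263.] 54.8 n 220
scene brown/tan [490. 298.] ztop 69.8 circ [ 714. -583.] 111.3 n 407
scene brown/tan [305. 298.] ztop 49.6 circ [ 432. -235.] 52.5 n 433
scene brown/tan [472. 345.] ztop 19.2 circ [ 597. -614.] 43.9 n 375
scene brown/tan [424. 378.] ztop 5.4 circ [ 447. -585.] 24.5 n 87
scene turq [336. 220.] ztop 49.1 circ [740. -81.] 52.4 n 263
scene turq [352. 274.] ztop 49.3 circ [ 584. -263.] 53.8 n 383
scene turq [342. 342.] ztop 49.4 circ [ 386. -393.] 52.0 n 562
side brown/tan [440. 209.] ztop -563.9 circ [  526. -2048.] 105.2 n 27
side brown/tan [354. 206.] ztop 47.2 circ [ 433. -227.] 52.7 n 168
side brown/tan [281. 272.] ztop 24.3 circ [435. 270.] 54.2 n 311
side turq [260. 184.] ztop 188.6 circ [ 784. -223.] 18.6 n 28
side turq [382. 194.] ztop 47.0 circ [ 386. -385.] 52.8 n 138
side turq [319. 195.] ztop 47.3 circ [ 579. -243.] 70.8 n 139
```

View pics/crop1.png

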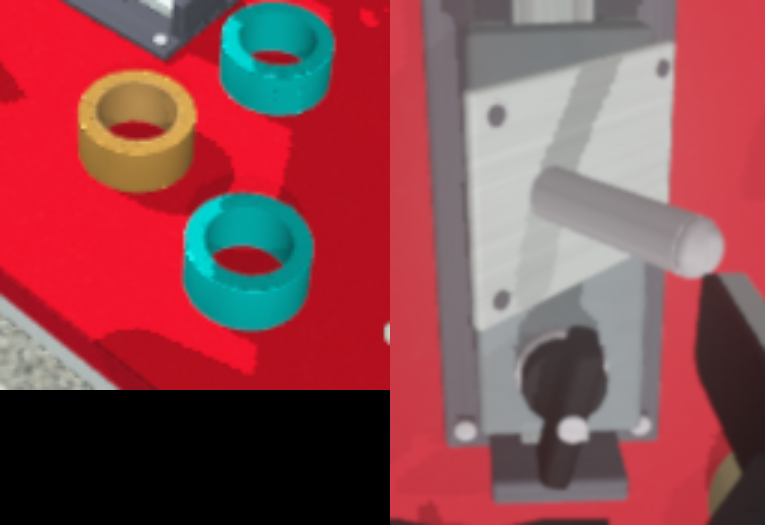

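```bash
python3 - <<'E'
from h import *
S=[np.load(n+"0.npz") for n in ("wrist","scene","side")]
for n,z in zip(("wrist","scene","side"),S):
    P=z["P"]; p=P.reshape(-1,3); c=z["im"].reshape(-1,3).astype(int); ok=~np.isnan(p[:,0]); p=p[ok]; c=c[ok]
    box=(p[:,0]>480)&(p[:,0]<760)&(abs(p[:,1])<330)
    grey=(c.max(1)-c.min(1)<45)
    b=box&grey
    for nm,lo,hi in (("foot",7,13),("carr",51,57)):
        q=p[b&(p[:,2]>lo)&(p[:,2]<hi)]
        if len(q)>50: print(n,nm,len(q),cv2.minAreaRect(q[:,:2].astype(np.float32)))
    q=p[box&grey&(p[:,2]>94)&(p[:,2]<103)&(c.max(1)<75)]
    if len(q)>5:
        print(n,"knobtop",len(q),q.mean(0).round(1),cv2.minAreaRect(q[:,:2].astype(np.float32)),np.percentile(q,[2,98],axis=0).round())
    q=p[box&(p[:,2]>118)&(p[:,2]<180)]
    print(n,"high",len(q),np.percentile(q,[1,50,99],axis=0).round(1) if len(q) else 0)
E
```

```text
wrist foot 13590 ((619.678955078125, 54.928131103515625), (227.82095336914062, 456.96075439453125), 7.256272792816162)
wrist carr 5153 ((582.0440063476562, 25.282379150390625), (86.60502624511719, 396.64471435546875), 1.9517122507095337)
wrist knobtop 581 [581.6 137.2  97.4] ((581.0402221679688, 140.10125732421875), (67.98819732666016, 14.23218059539795), 79.29070281982422) [[571. 108.  94.]
 [592. 171.  99.]]
wrist high 3203 [[549.4 -10.7 118.2]
 [595.8  27.8 126.5]
 [625.5  75.3 161.9]]
scene foot 1037 ((599.7593994140625, -64.42160034179688), (210.40077209472656, 581.039306640625), 11.332174301147461)
scene carr 431 ((614.3072509765625, -15.50714111328125), (175.01612854003906, 665.14794921875), 10.980611801147461)
scene knobtop 42 [575.7 133.1  96.8] ((576.65869140625, 134.44171142578125), (69.450927734375, 14.949376106262207), 78.7976303100586) [[567. 103.  94.]
 [588. 166. 101.]]
scene high 343 [[ 544.1 -329.   118.4]
 [ 616.8   14.2  127.7]
 [ 759.7   71.8  160.6]]
side foot 576 ((581.7584838867188, -28.33758544921875), (120.42778778076172, 515.8873901367188), 1.2080022096633911)
side carr 370 ((616.125732421875, -60.0145263671875), (171.94290161132812, 589.7025756835938), 19.526195526123047)
side knobtop 40 [578.7 143.6  96.2] ((586.02001953125, 118.20719909667969), (32.09601593017578, 123.33524322509766), 13.768562316894531) [[569.  97.  94.]
 [594. 179.  99.]]
side high 211 [[ 547.2 -324.8  118.6]
 [ 612.2   36.3  128. ]
 [ 759.5   78.4  159.9]]
```

```bash
python3 - <<'E'
from h import *
z=np.load("wrist0.npz");P=z["P"];im=z["im"].astype(int)
# base edges, using largest component of non-red
m=((im[...,0]-im[...,1]<60)&(P[...,2]>6)&(P[...,2]<14)).astype(np.uint8)
k,l,st,ce=cv2.connectedComponentsWithStats(m)
for i in range(1,k):
    if st[i,4]>800:
        q=P[l==i]; print(st[i],ce[i].round(),q.mean(0).round(), cv2.minAreaRect(q[:,:2].astype(np.float32)))
# left & right edges row-wise of foot
L=[];Rr=[]
for v in range(30,320,4):
    row=np.where((im[v,:,0]-im[v,:,1]<60)&(P[v,:,2]>5)&(np.arange(560)>235)&(np.arange(560)<400))[0]
    if len(row): L.append(P[v,row[0]+2]);Rr.append(P[v,row[-1]-2])
for e in (L,Rr):
    e=np.array(e);e=e[(e[:,2]<14)&(e[:,2]>6)]
    f=np.polyfit(e[:,1],e[:,0],1);r=e[:,0]-np.polyval(f,e[:,1]);g=abs(r)<4;f=np.polyfit(e[g,1],e[g,0],1);print("x=",f,"n",g.sum())
# plate
q=P[170:285,285:345].reshape(-1,3);q=q[(q[:,2]>65)&(q[:,2]<140)]
rng=np.random.default_rng(0);best=None
for _ in range(500):
    a=q[rng.choice(len(q),3,False)];n=np.cross(a[1]-a[0],a[2]-a[0]);nn=np.linalg.norm(n)
    if nn<50: continue
    n/=nn;s=abs((q-a[0])@n)<1.5
    if best is None or s.sum()>best.sum():best=s
a=q[best];c=a.mean(0);n=np.linalg.svd(a-c)[2][2];n*=np.sign(n[2])
print("plate",len(a),c.round(1),n.round(3),"elev",np.degrees(np.arcsin(n[2])),"yaw",np.arctan2(-n[1],-n[0]))
# points off plate 
allp=P[150:300,280:400].reshape(-1,3);h=(allp-c)@n
g=(h>8)&(h<75)&(allp[:,2]>95);pp=allp[g];hh=h[g]
for lo in range(10,75,10):
    t=pp[(hh>lo)&(hh<=lo+10)]
    if len(t): print(lo,len(t),t.mean(0).round(1), (np.percentile(t[:,1],[1,99])).round(1))
print("max h",hh.max())
E
```

```text
[  28    0   51  216 1120] [ 53. 104.] [880. -82.  10.] ((880.0025024414062, -70.47947692871094), (227.2246551513672, 3.3989768028259277), 89.82344055175781)
[ 336   10   40  167 5298] [355.  92.] [550. -96.  10.] ((549.7693481445312, -89.70099639892578), (39.57823944091797, 171.13009643554688), 2.1053237915039062)
[ 260   13   44  326 7890] [281. 139.] [630. -39.  10.] ((624.0289306640625, 26.227020263671875), (41.35661697387695, 398.2896728515625), 2.0612540245056152)
[ 431  109   58  110 1558] [460. 157.] [422. -26.   9.] ((423.73992919921875, -16.80816650390625), (131.93556213378906, 19.11351776123047), 75.35601043701172)
x= [-3.96968113e-02  6.42429512e+02] n 72
x= [-3.32920699e-02  5.30396553e+02] n 37
plate 4283 [599.1  27.2 108.3] [-0.64  -0.025  0.768] elev 50.18156673814662 yaw 0.039626385314885104
10 201 [591.   28.4 121.1] [22.  39.6]
20 216 [584.6  28.2 129. ] [21.7 39.7]
30 232 [578.1  28.  136.5] [21.5 39.2]
40 253 [571.8  27.7 144.3] [21.2 38.9]
50 275 [565.5  27.6 151.8] [21.1 38.6]
60 426 [556.9  28.2 158.7] [21.1 38.6]
70 33 [550.7  30.  159.5] [24.3 35.2]
max h 70.68352084884663
```

The brown roll is confirmed in the crop: top 48 mm, centre about (432,-234). The rail yaw is about 0.037. The peg root is at about (595,31,105). The knob is at about (581,140.3), which agrees with its offset from the peg, and its bar angle is about 0.22 rad. I'm going above the knob.

>>> {"name": "drive_tool", "arguments": {"moves": [[[0.5,-0.04,0.011,0,0,0,0.05],[0.5,-0.04,0.011,0,0,0,0.05],[0.5,-0.04,0.011,0.01,0,0,0.05],[0.5,-0.02,0.011,0.03,0,0,0.04],[0.5,0,0,0.02,0,0,0],[0.5,0,0,0,0,0,0],[0.5,0,0,0,0,0,0]]]}}

```text
clock: 0.85
position: [588.8, 147.4, 167.5]
ee_rot: [-0.633, 0.774, 0.001, -0.001]
contact_force: [0.6, 0.4, 1.0]
gripper_width: 42.9
```

```bash
cat >> h.py <<'E'
def to(tx,ty,tz=None):
    "world target -> tool-frame shift"
    s=arm.read_state(); Rm=R.from_quat(s["ee_rot"]).as_matrix()
    d=np.array([tx,ty,s["position"][2] if tz is None else tz])-s["position"]
    print("pos",s["position"].round(1),"d",(Rm.T@d).round(1),"axes x,y,z",Rm.T.round(3).tolist(),"t",s["clock"],"F",np.round(s["contact_force"],1),"T",np.round(s["wrist_torque"],2),"w",round(s["gripper_width"],1),"j",s["joints"].round(2))
E
python3 - <<'E'
from h import *
to(581,140.3,79)
im,d,P=cloud("wrist"); save("w1",im)
p=P.reshape(-1,3);c=im.reshape(-1,3).astype(int)
q=p[(p[:,2]>94)&(p[:,2]<104)&(c.max(1)<90)&(abs(p[:,0]-581)<50)&(abs(p[:,1]-140)<50)]
print(len(q),cv2.minAreaRect(q[:,:2].astype(np.float32)) if len(q)>5 else 0)
E
```

```text
pos [588.8 147.4 167.5] d [ 8.4  6.  88.5] axes x,y,z [[-0.199, -0.98, 0.001], [-0.98, 0.199, 0.003], [-0.003, -0.001, -1.0]] t 0.85 F [0.6 0.4 1. ] T [-0.   -0.   -0.03] w 42.9 j [ 0.51  0.41 -0.13 -0.   -1.04 -0.71]
1425 ((581.2156982421875, 141.64739990234375), (68.96851348876953, 13.670899391174316), 79.48172760009766)
```

View pics/w1.png

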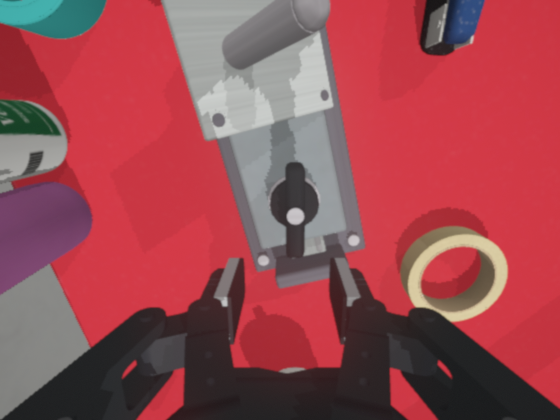

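The bar is vertical in the picture at (295,160–255), so the tool is aligned with it. The narrow roll at (453,273) is clear of the gripper. I'm descending to grip.

>>> {"name": "drive_tool", "arguments": {"moves": [[[0.5,0.008,0.006,0.02,0,0,0],[0.5,0,0,0.03,0,0,0],[0.5,0,0,0.025,0,0,0],[0.5,0,0,0.01,0,0,0],[0.5,0,0,0,0,0,0],[0.5,0,0,0,0,0,0]]]}}

```text
clock: 1.5
position: [588.0, 139.1, 89.1]
ee_rot: [-0.631, 0.776, -0.002, 0.007]
contact_force: [-0.7, 0.1, 0.4]
gripper_width: 42.9
```

```bash
python3 - <<'E'
from h import *
to(581,141.2,79)
E
```

```text
pos [588.  139.1  89.1] d [-0.5  7.4 10. ] axes x,y,z [[-0.204, -0.979, -0.008], [-0.979, 0.204, -0.011], [0.013, 0.005, -1.0]] t 1.5 F [-0.7  0.1  0.4] T [ 0.03  0.02 -0.02] w 42.9 j [ 0.5   0.48 -0.24  0.   -0.84 -0.71]
```

>>> {"name": "drive_tool", "arguments": {"moves": [[[0.5,0,0.007,0.005,0.01,-0.01,0],[0.5,0,0,0.004,0,0,0],[0.5,0,0,0,0,0,0]]]}}

```text
clock: 1.8
position: [584.6, 141.5, 84.4]
ee_rot: [-0.631, 0.776, -0.004, 0.018]
contact_force: [0.7, 0.7, 0.4]
gripper_width: 42.7
```

```bash
python3 - <<'E'
from h import *
to(581,141.2,79)
E
```

```text
pos [584.6 141.5  84.4] d [1.1 3.7 5.3] axes x,y,z [[-0.203, -0.979, -0.023], [-0.979, 0.204, -0.029], [0.033, 0.017, -0.999]] t 1.8 F [0.7 0.7 0.4] T [-0.07  0.09 -0.03] w 42.7 j [ 0.51  0.47 -0.27  0.   -0.8  -0.71]
```

>>> {"name": "drive_tool", "arguments": {"moves": [[[0.5,0.001,0.004,0.005,-0.03,0.023,0],[0.5,0,0.001,0.002,0,0,0],[0.5,0,0,0,0,0,0]]]}}

```text
clock: 2.1
position: [581.9, 142.3, 79.9]
ee_rot: [-0.631, 0.776, -0.0, 0.002]
contact_force: [1.0, 0.4, 0.3]
gripper_width: 42.9
```

```bash
cat >> h.py <<'E'
def rot(Rt):
    s=arm.read_state(); Rm=R.from_quat(s["ee_rot"]).as_matrix()
    print("rotvec",R.from_matrix(Rm.T@np.array(Rt)).as_rotvec().round(3))
def down(yaw):
    "tool x dir = world dir(yaw)"
    x=np.array([np.cos(yaw),np.sin(yaw),0]);z=np.array([0,0,-1.]);return np.stack([x,np.cross(z,x),z],1)
E
python3 - <<'E'
from h import *
to(581,141.2,79)
rot(down(np.arctan2(-.982,-.186)))
E
```

```text
pos [581.9 142.3  79.9] d [1.2 0.7 0.9] axes x,y,z [[-0.203, -0.979, -0.002], [-0.979, 0.203, -0.003], [0.003, 0.002, -1.0]] t 2.1 F [1.  0.4 0.3] T [ 0.01  0.04 -0.03] w 42.9 j [ 0.51  0.48 -0.25  0.   -0.83 -0.71]
rotvec [-0.003  0.002 -0.017]
```

Position is good. I'm closing the fingers.

>>> {"name": "drive_tool", "arguments": {"moves": [[[0,0.001,0.001,0.001,0,0,0],[0,0,0,0,0,0,0],[0,0,0,0,0,0,0],[0,0,0,0,0,0,0],[0,0,0,0,0,0,0],[0,0,0,0,0,0,0]]]}}

```text
clock: 2.7
position: [581.3, 141.5, 79.7]
ee_rot: [-0.631, 0.775, -0.001, 0.003]
contact_force: [0.5, -0.2, -0.4]
gripper_width: 12.5
```

```bash
python3 - <<'E'
from h import *
to(587.2,-25,79)
im,d,P=cloud("wrist"); save("w2",im)
E
```

```text
pos [581.3 141.5  79.7] d [161.9 -39.5   0.3] axes x,y,z [[-0.203, -0.979, -0.004], [-0.979, 0.203, -0.005], [0.006, 0.003, -1.0]] t 2.7 F [ 0.5 -0.2 -0.4] T [0.03 0.03 0.06] w 12.5 j [ 0.51  0.48 -0.25  0.   -0.83 -0.71]
```

View pics/w2.png

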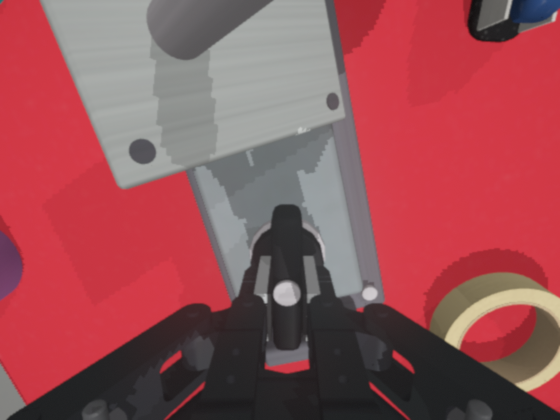

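The fingers hold the bar at a width of 12.5 mm. I'm dragging it to the right.

>>> {"name": "drive_tool", "arguments": {"moves": [[[0,0.01,-0.0024,0,0,0,0],[0,0.0195,-0.0047,0,0,0,0],[0,0.0195,-0.0047,0,0,0,0],[0,0.0195,-0.0047,0,0,0,0],[0,0.0195,-0.0047,0,0,0,0],[0,0.0195,-0.0047,0,0,0,0],[0,0.0195,-0.0047,0,0,0,0],[0,0,0,0,0,0,0]]]}}

```text
clock: 3.55
position: [586.1, 9.1, 79.7]
ee_rot: [-0.632, 0.775, 0.0, 0.006]
contact_force: [1.6, -2.3, -1.2]
gripper_width: 12.6
```

```bash
python3 - <<'E'
from h import *
to(587.2,-25,79.5)
rot(down(np.arctan2(-.979,-.203)))
E
```

```text
pos [586.1   9.1  79.7] d [33.2 -7.9 -0.1] axes x,y,z [[-0.202, -0.979, -0.01], [-0.979, 0.202, -0.007], [0.009, 0.008, -1.0]] t 3.55 F [ 1.6 -2.3 -1.2] T [-0.73 -0.28  0.11] w 12.6 j [ 0.29  0.46 -0.28 -0.01 -0.81 -0.49]
rotvec [-0.007  0.01   0.001]
```

>>> {"name": "drive_tool", "arguments": {"moves": [[[0,0.01,-0.0024,0,-0.007,0.01,0],[0,0.01,-0.0024,0,0,0,0],[0,0.008,-0.002,0,0,0,0],[0,0.006,-0.0015,0,0,0,0],[0,0,0,0,0,0,0]]]}}

```text
clock: 4.05
position: [586.3, -0.1, 79.7]
ee_rot: [-0.631, 0.775, 0.012, 0.013]
contact_force: [1.5, -2.5, -1.5]
gripper_width: 12.8
```

```bash
python3 - <<'E'
from h import *
to(587.2,-25,79.5)
rot(down(np.arctan2(-.979,-.203)))
im,d,P=cloud("scene"); save("s3",cv2.resize(im[170:300,190:370],None,fx=4,fy=4))
E
```

```text
pos [ 5.863e+02 -1.000e-01  7.970e+01] d [24.2 -5.9 -0.7] axes x,y,z [[-0.202, -0.979, -0.036], [-0.979, 0.202, 0.002], [0.005, 0.036, -0.999]] t 4.05 F [ 1.5 -2.5 -1.5] T [-1.34 -0.35  0.03] w 12.8 j [ 0.26  0.47 -0.27 -0.05 -0.82 -0.43]
rotvec [0.002 0.036 0.001]
```

View pics/s3.png

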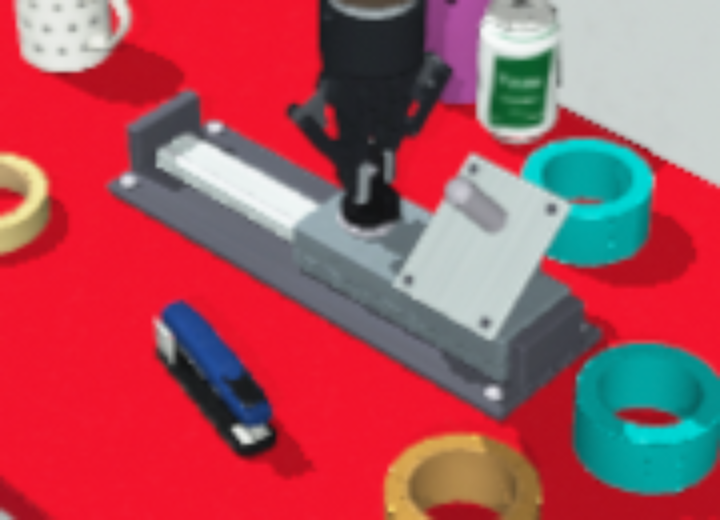

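>>> {"name": "drive_tool", "arguments": {"moves": [[[0,0.006,-0.0015,0,0,0.036,0],[0,0.006,-0.0015,0,0,0,0],[0,0.006,-0.0015,0,0,0,0],[0,0,0,0,0,0,0]]]}}

```text
clock: 4.5
position: [586.3, -0.4, 79.7]
ee_rot: [-0.631, 0.776, 0.009, 0.008]
contact_force: [0.7, -2.6, -2.7]
gripper_width: 12.5
```

```bash
python3 - <<'E'
from h import *
to(587.2,-25,79.5)
rot(down(np.arctan2(-.979,-.203)))
im,d,P=cloud("side"); save("s4",cv2.resize(im[150:270,210:390],None,fx=4,fy=4))
im,d,P=cloud("scene")
p=P.reshape(-1,3);c=im.reshape(-1,3).astype(int)
g=(c.max(1)-c.min(1)<45)&(abs(p[:,0]-587)<42)&(p[:,2]>49)&(p[:,2]<58)&(p[:,1]<140)&(p[:,1]>-200)
q=p[g]; h,e=np.histogram(q[:,1],bins=np.arange(-200,150,10)); print(list(zip(e.astype(int),h)))
E
```

```text
pos [ 5.863e+02 -4.000e-01  7.970e+01] d [23.9 -5.9 -0.4] axes x,y,z [[-0.204, -0.979, -0.025], [-0.979, 0.204, 0.004], [0.001, 0.025, -1.0]] t 4.5 F [ 0.7 -2.6 -2.7] T [-1.2  -0.36 -0.14] w 12.5 j [ 0.26  0.47 -0.27 -0.03 -0.83 -0.45]
rotvec [ 0.004  0.025 -0.001]
[(np.int64(-200), np.int64(0)), (np.int64(-190), np.int64(1)), (np.int64(-180), np.int64(51)), (np.int64(-170), np.int64(56)), (np.int64(-160), np.int64(63)), (np.int64(-150), np.int64(35)), (np.int64(-140), np.int64(18)), (np.int64(-130), np.int64(2)), (np.int64(-120), np.int64(0)), (np.int64(-110), np.int64(2)), (np.int64(-100), np.int64(0)), (np.int64(-90), np.int64(0)), (np.int64(-80), np.int64(1)), (np.int64(-70), np.int64(4)), (np.int64(-60), np.int64(22)), (np.int64(-50), np.int64(33)), (np.int64(-40), np.int64(53)), (np.int64(-30), np.int64(59)), (np.int64(-20), np.int64(37)), (np.int64(-10), np.int64(19)), (np.int64(0), np.int64(18)), (np.int64(10), np.int64(13)), (np.int64(20), np.int64(29)), (np.int64(30), np.int64(17)), (np.int64(40), np.int64(0)), (np.int64(50), np.int64(0)), (np.int64(60), np.int64(0)), (np.int64(70), np.int64(0)), (np.int64(80), np.int64(0)), (np.int64(90), np.int64(0)), (np.int64(100), np.int64(0)), (np.int64(110), np.int64(0)), (np.int64(120), np.int64(0)), (np.int64(130), np.int64(0))]
```

View pics/s4.png

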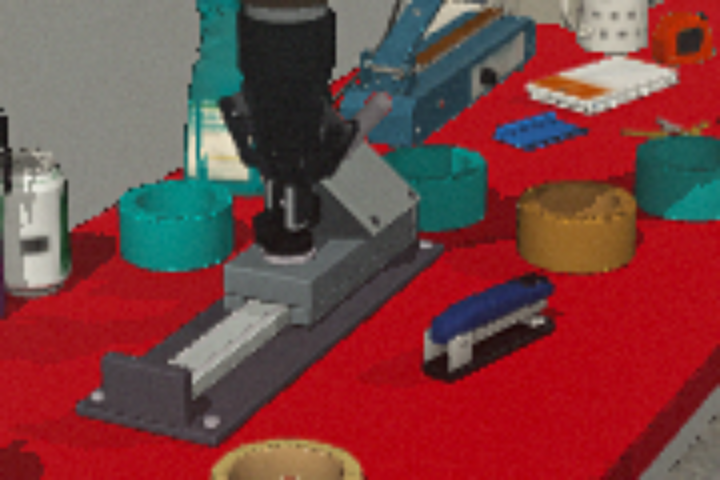

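The carriage is at the stop: its left edge is at y≈38, which puts its centre at about -61 against an expected -58, and it moves no further. I'm turning the knob clockwise.

>>> {"name": "drive_tool", "arguments": {"moves": [[[0,0.002,-0.0005,0,0.004,0.025,0.1],[0,0.002,-0.001,0,0,0,0.13],[0,0.002,-0.001,0,0,0,0.13],[0,0,0,0,0,0,0.13],[0,0,0,0,0,0,0.13],[0,0,0,0,0,0,0]]]}}

```text
clock: 5.2
position: [586.1, -1.1, 79.8]
ee_rot: [-0.351, 0.937, 0.005, 0.002]
contact_force: [-2.3, 5.2, 0.6]
gripper_width: 12.5
```

```bash
python3 - <<'E'
from h import *
to(586.3,-0.4,79.7)
s=arm.read_state();x=R.from_quat(s["ee_rot"]).as_matrix()[:,0];a=np.arctan2(x[1],x[0]);print("knob angle est",(-np.pi/2-a)+.037); rot(down(a))
E
```

```text
pos [586.1  -1.1  79.8] d [-0.6  0.4  0.1] axes x,y,z [[-0.754, -0.656, -0.008], [-0.657, 0.754, 0.008], [0.001, 0.011, -1.0]] t 5.2 F [-2.3  5.2  0.6] T [ 1.48  0.2  -0.12] w 12.5 j [ 0.27  0.47 -0.28 -0.01 -0.82 -1.11]
knob angle est 0.891603729270929
rotvec [0.008 0.008 0.   ]
```

>>> {"name": "drive_tool", "arguments": {"moves": [[[0,0,0,0,0.008,0.008,0.13],[0,0,0,0,0,0,0.13],[0,0,0,0,0,0,0.13],[0,0,0,0,0,0,0.13],[0,0,0,0,0,0,0.13],[0,0,0,0,0,0,0.08],[0,0,0,0,0,0,0]]]}}

```text
clock: 5.9
position: [585.8, -0.6, 79.8]
ee_rot: [0.014, 1.0, 0.002, 0.0]
contact_force: [-1.4, 6.2, 0.4]
gripper_width: 12.4
```

```bash
python3 - <<'E'
from h import *
to(586.3,-0.4,79.7)
s=arm.read_state();x=R.from_quat(s["ee_rot"]).as_matrix()[:,0];a=np.arctan2(x[1],x[0]);print("knob angle est",(-np.pi/2-a)%(2*np.pi)+.037); rot(down(a))
im,d,P=cloud("wrist"); save("w5",im)
E
```

```text
pos [585.8  -0.6  79.8] d [-0.5  0.2  0.1] axes x,y,z [[-1.0, 0.027, -0.0], [0.027, 1.0, 0.004], [0.0, 0.004, -1.0]] t 5.9 F [-1.4  6.2  0.4] T [1.65 0.31 1.12] w 12.4 j [ 0.27  0.47 -0.28 -0.01 -0.82 -1.87]
knob angle est 1.6348232435309615
rotvec [0.004 0.    0.   ]
```

View pics/w5.png

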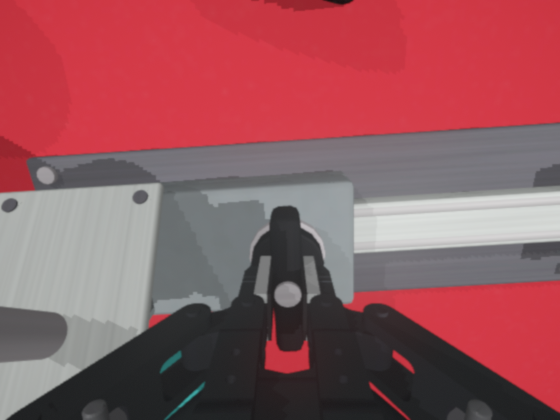

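The knob is at its end stop (wrist torque 1.1 N m about z) and the bar lies square across the rail. I'm releasing it and rising.

>>> {"name": "drive_tool", "arguments": {"moves": [[[0,0,0,0,0,0,0],[0.4,0,0,0,0,0,0],[0.4,0,0,0,0,0,0],[0.4,0,0,0,0,0,0],[0.4,0,0,-0.02,0,0,0],[0.4,0,0,-0.04,0,0,0],[0.4,0,0,-0.05,0,0,0],[0.6,0,0,-0.05,0,0,0],[0.6,0,0,-0.02,0,0,0],[0.6,0,0,0,0,0,0]]]}}

```text
clock: 6.95
position: [585.2, -9.1, 265.4]
ee_rot: [0.011, 1.0, -0.002, -0.003]
contact_force: [0.2, 0.1, -0.7]
gripper_width: 51.3
```

```bash
python3 - <<'E'
from h import *
to(433,-274,18)
im,d,P=cloud("wrist"); save("w6",im); np.savez("w6.npz",im=im,P=P)
p=P.reshape(-1,3);c=im.reshape(-1,3).astype(int)
q=p[(p[:,2]>92)&(p[:,2]<104)&(c.max(1)<90)&(abs(p[:,0]-586)<50)&(abs(p[:,1])<50)]
print(len(q),cv2.minAreaRect(q[:,:2].astype(np.float32)) if len(q)>5 else 0)
E
```

```text
pos [585.2  -9.1 265.4] d [ 144.8 -267.3  249.2] axes x,y,z [[-1.0, 0.022, 0.006], [0.022, 1.0, -0.004], [-0.006, -0.004, -1.0]] t 6.95 F [ 0.2  0.1 -0.7] T [ 0.   -0.02  0.01] w 51.3 j [ 0.26  0.3  -0.03  0.   -1.24 -1.86]
686 ((584.9910888671875, 0.2570533752441406), (67.40607452392578, 13.950735092163086), 2.1952741146087646)
```

View pics/w6.png

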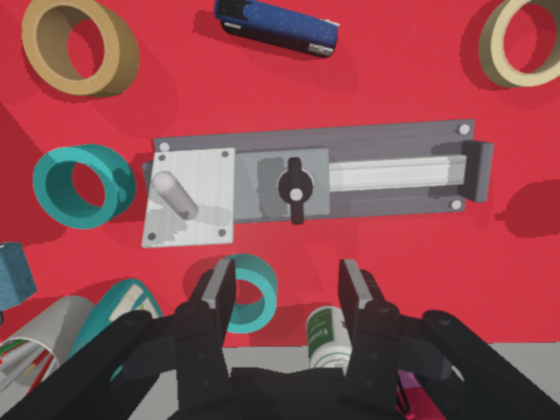

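The bar is square: 2.2° against the rail yaw of 2.1°. I'll check the carriage against the end stop and refit the peg and the roll.

```bash
python3 - <<'E'
from h import *
z=np.load("w6.npz");P=z["P"];im=z["im"].astype(int)
yr=np.array([-.037,.9993]);
# carriage left edge and left stop along row v~200 just off rail
for v in (160,165,200,205):
    r=P[v,240:500]; s=r[:,:2]@yr
    j=np.where((r[:-1,2]>48)&(r[1:,2]<30))[0]; k=np.where((r[:-1,2]<30)&(r[1:,2]>45))[0]
    print(v,[s[i].round(1) for i in j],[s[i+1].round(1) for i in k])
q=P[120:225,130:480].reshape(-1,3);q=q[(q[:,2]>6)&(q[:,2]<13)];g=q[:,:2]@yr;print("foot ext",np.percentile(g,[.3,99.7]))
# plate + peg
b=P[150:245,150:235].reshape(-1,3);b=b[(b[:,2]>60)&(b[:,2]<140)]
rng=np.random.default_rng(0);best=None
for _ in range(500):
    a=b[rng.choice(len(b),3,False)];n=np.cross(a[1]-a[0],a[2]-a[0]);nn=np.linalg.norm(n)
    if nn<50: continue
    n/=nn;s=abs((b-a[0])@n)<1.5
    if best is None or s.sum()>best.sum():best=s
a=b[best];c=a.mean(0);n=np.linalg.svd(a-c)[2][2];n*=np.sign(n[2])
print("plate",len(a),c.round(1),n.round(3),"yext",np.percentile(a[:,1],[.5,99.5]).round(1))
al=P[140:250,140:240].reshape(-1,3);h=(al-c)@n
for lo in (10,30,50):
    t=al[(h>lo)&(h<lo+10)]; print(lo,len(t),t.mean(0).round(1),np.percentile(t[:,1],[1,99]).round(1))
# roll
hsv=cv2.cvtColor(z["im"],cv2.COLOR_RGB2HSV);m=cv2.inRange(hsv,(12,70,40),(28,255,255))
m[:, 200:]=0
t=P[(m>0)&(abs(P[...,2]-48)<5)];print("roll",len(t),t[:,2].mean(),cv2.minEnclosingCircle(t[:,:2].astype(np.float32)))
from scipy.optimize import least_squares
def f(w): 
    r=np.hypot(t[:,0]-w[0],t[:,1]-w[1]); return np.maximum(r-50,0)+np.maximum(35-r,0)
print(least_squares(f,[433,-233]).x)
E
```

```text
160 [np.float64(18.0), np.float64(202.3)] []
165 [np.float64(17.7), np.float64(201.6)] []
200 [np.float64(18.2), np.float64(200.9)] []
205 [np.float64(18.1)] []
foot ext [-232.66421404  201.00726987]
plate 6134 [ 588.9 -103.9   95.7] [-0.641 -0.023  0.767] yext [-153.7  -64.7]
10 101 [ 595.1 -104.4  120.6] [-114.3  -99.5]
30 127 [ 582.4 -104.9  135.6] [-115.4  -99.9]
50 161 [ 569.4 -105.7  151.3] [-117.  -100.4]
roll 4021 47.550847591119286 ((434.9375305175781, -230.14572143554688), 51.20330810546875)
[ 433.81411768 -229.79506266]
```

The carriage's left edge is at 18 mm along the rail, which fits it being at the stop. The peg root is now at about (600,-109.3,105) and the roll at about (433.5,-231). I'm going above the roll's right-hand wall.

>>> {"name": "drive_tool", "arguments": {"moves": [[[0.6,0.021,-0.038,0,0,0,-0.022],[0.6,0.021,-0.038,0,0,0,0],[0.6,0.021,-0.038,0,0,0,0],[0.6,0.021,-0.038,0,0,0,0],[0.6,0.021,-0.038,0.02,0,0,0],[0.6,0.021,-0.038,0.03,0,0,0],[0.6,0.021,-0.038,0.03,0,0,0],[0.6,0,0,0.03,0,0,0],[0.6,0,0,0,0,0,0],[0.6,0,0,0,0,0,0]]]}}

```text
clock: 8.0
position: [422.7, -277.1, 142.3]
ee_rot: [0.001, 1.0, 0.001, -0.019]
contact_force: [0.5, -0.3, 0.3]
gripper_width: 51.2
```

```bash
python3 - <<'E'
from h import *
to(433.5,-273.5,100)
rot(down(np.pi))
im,d,P=cloud("wrist"); save("w7",im)
hsv=cv2.cvtColor(im,cv2.COLOR_RGB2HSV);m=cv2.inRange(hsv,(12,70,40),(28,255,255))
t=P[(m>0)&(abs(P[...,2]-48)<5)&(abs(P[...,0]-433)<80)&(abs(P[...,1]+231)<80)];print(len(t),t[:,2].mean(),cv2.minEnclosingCircle(t[:,:2].astype(np.float32)))
from scipy.optimize import least_squares
def f(w): 
    r=np.hypot(t[:,0]-w[0],t[:,1]-w[1]); return np.maximum(r-50,0)+np.maximum(35-r,0)
print(least_squares(f,[433,-233]).x)
E
```

```text
pos [ 422.7 -277.1  142.3] d [-12.4   3.5  41.9] axes x,y,z [[-0.999, 0.002, 0.037], [0.002, 1.0, 0.002], [-0.037, 0.002, -0.999]] t 8.0 F [ 0.5 -0.3  0.3] T [ 0.   -0.12  0.03] w 51.2 j [-0.25  0.29 -0.39  0.01 -0.93 -1.32]
rotvec [ 0.002 -0.037 -0.002]
5386 47.68609410023258 ((433.0680236816406, -230.58518981933594), 49.866004943847656)
[ 433.06836683 -230.75990974]
```

View pics/w7.png

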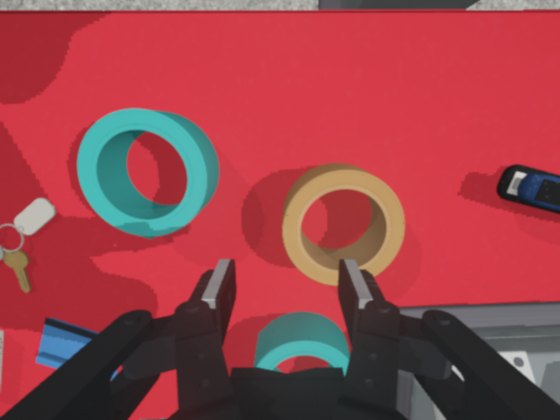

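The brown roll is at (343,225) in the picture, with its centre at (433,-230.7). I'm aligning over its right-hand wall and descending.

>>> {"name": "drive_tool", "arguments": {"moves": [[[0.6,-0.008,0.004,0.02,0,-0.037,0],[0.6,-0.005,0,0.02,0,0,0],[0.6,0,0,0.01,0,0,0],[0.6,0,0,0,0,0,0]]]}}

```text
clock: 8.45
position: [440.8, -271.4, 95.7]
ee_rot: [-0.002, 1.0, -0.001, 0.005]
contact_force: [0.1, -0.8, -0.1]
gripper_width: 51.7
```

```bash
python3 - <<'E'
from h import *
to(433,-273.2,18)
rot(down(np.pi))
E
```

```text
pos [ 440.8 -271.4   95.7] d [ 8.7 -1.7 77.6] axes x,y,z [[-1.0, -0.004, -0.011], [-0.004, 1.0, -0.002], [0.011, -0.001, -1.0]] t 8.45 F [ 0.1 -0.8 -0.1] T [-0.03  0.09 -0.06] w 51.7 j [-0.24  0.35 -0.44 -0.   -0.77 -1.33]
rotvec [-0.001  0.011  0.004]
```

>>> {"name": "drive_tool", "arguments": {"moves": [[[0.6,0.006,-0.001,0.01,0,0.011,0],[0.6,0.003,0,0.012,0,0,0],[0.6,0,0,0.012,0,0,0],[0.6,0,0,0,0,0,0]]]}}

```text
clock: 8.85
position: [433.7, -272.6, 63.5]
ee_rot: [-0.004, 1.0, -0.002, 0.002]
contact_force: [-0.1, -0.2, 0.6]
gripper_width: 51.0
```

```bash
python3 - <<'E'
from h import *
to(433,-273.2,18)
rot(down(np.pi))
E
```

```text
pos [ 433.7 -272.6   63.5] d [ 0.9 -0.5 45.5] axes x,y,z [[-1.0, -0.007, -0.005], [-0.007, 1.0, -0.004], [0.005, -0.004, -1.0]] t 8.85 F [-0.1 -0.2  0.6] T [-0.03  0.03  0.01] w 51.0 j [-0.24  0.39 -0.49  0.   -0.69 -1.32]
rotvec [-0.004  0.005  0.007]
```

>>> {"name": "drive_tool", "arguments": {"moves": [[[0.6,0.001,0,0.012,0,0.005,0.007],[0.6,0.001,0,0.012,0,0,0],[0.6,0,0,0.012,0,0,0],[0.6,0,0,0.008,0,0,0],[0.6,0,0,0,0,0,0]]]}}

```text
clock: 9.35
position: [433.2, -273.4, 19.1]
ee_rot: [0.0, 1.0, -0.003, 0.002]
contact_force: [-0.0, -0.7, -0.5]
gripper_width: 51.2
```

```bash
python3 - <<'E'
from h import *
to(433,-273.2,18)
rot(down(np.pi))
E
```

```text
pos [ 433.2 -273.4   19.1] d [0.2 0.2 1.1] axes x,y,z [[-1.0, 0.0, -0.003], [0.0, 1.0, -0.006], [0.003, -0.006, -1.0]] t 9.35 F [-0.  -0.7 -0.5] T [0.05 0.03 0.02] w 51.2 j [-0.24  0.46 -0.52  0.01 -0.58 -1.34]
rotvec [-0.006  0.003 -0.   ]
```

Close, then lift.

>>> {"name": "drive_tool", "arguments": {"moves": [[[0,0,0,0,-0.006,0.003,0],[0,0,0,0,0,0,0],[0,0,0,0,0,0,0],[0,0,0,0,0,0,0],[0,0,0,0,0,0,0],[0,0,0,0,0,0,0],[0,0,0,0,0,0,0]]]}}

```text
clock: 10.05
position: [433.8, -273.6, 20.3]
ee_rot: [0.0, 1.0, 0.0, 0.001]
contact_force: [0.1, -0.1, -1.2]
gripper_width: 13.8
```

>>> {"name": "drive_tool", "arguments": {"moves": [[[0,0,0,-0.02,0,0,0],[0,0,0,-0.03,0,0,0],[0,0,0,-0.04,0,0,0],[0,0,0,-0.04,0,0,0],[0,0,0,-0.04,0,0,0],[0,0,0,-0.03,0,0,0],[0,0,0,0,0,0,0],[0,0,0,0,0,0,0]]]}}

```text
clock: 10.85
position: [431.1, -272.9, 225.8]
ee_rot: [0.001, 1.0, 0.002, -0.002]
contact_force: [0.2, -0.3, -2.8]
gripper_width: 13.8
```

```bash
python3 - <<'E'
from h import *
to(433,-273.2,220)
for n in ("wrist","scene"):
    im,d,P=cloud(n); save(n+"8",im); np.savez(n+"8.npz",im=im,P=P)
    hsv=cv2.cvtColor(im,cv2.COLOR_RGB2HSV);m=cv2.inRange(hsv,(12,70,40),(28,255,255))
    T=P[(m>0)&(abs(P[...,0]-433)<90)&(abs(P[...,1]+231)<90)&(P[...,2]>120)];print(n,len(T),np.percentile(T,[1,50,99],axis=0).round(1))
E
```

```text
pos [ 431.1 -272.9  225.8] d [-2.  -0.4  5.8] axes x,y,z [[-1.0, 0.002, 0.005], [0.002, 1.0, 0.003], [-0.005, 0.003, -1.0]] t 10.85 F [ 0.2 -0.3 -2.8] T [-0.04  0.03 -0.03] w 13.8 j [-0.25  0.2  -0.27 -0.   -1.11 -1.32]
wrist 23319 [[ 382.4 -277.8  210.1]
 [ 411.2 -224.6  253.5]
 [ 464.2 -183.2  263. ]]
scene 2607 [[ 380.7 -317.7  208.5]
 [ 408.  -276.1  433.7]
 [ 462.5 -163.4  586. ]]
```

View pics/wrist8.png

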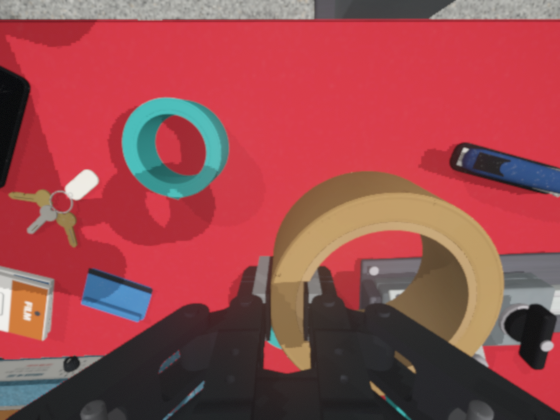

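View pics/scene8.png

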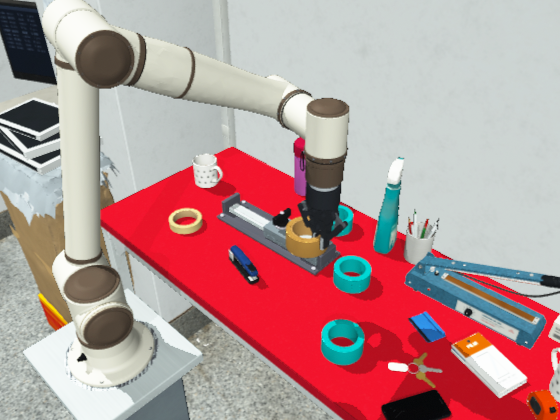

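The roll is held. I'll measure its pose in the tool frame.

```bash
cat >> h.py <<'E'
from scipy.optimize import least_squares
def heldroll(im,P):
    s=arm.read_state();Rm=R.from_quat(s["ee_rot"]).as_matrix()
    Q=(P-s["position"])@Rm
    hsv=cv2.cvtColor(im,cv2.COLOR_RGB2HSV);m=cv2.inRange(hsv,(10,60,30),(30,255,255))>0
    q=Q[m&(Q[...,2]>-60)&(Q[...,2]<-5)&(Q[...,1]>-20)&(Q[...,1]<110)&(abs(Q[...,0])<70)]
    rng=np.random.default_rng(0);best=None
    for _ in range(400):
        a=q[rng.choice(len(q),3,False)];n=np.cross(a[1]-a[0],a[2]-a[0]);nn=np.linalg.norm(n)
        if nn<300: continue
        n/=nn
        if abs(n[2])<.8: continue
        g=abs((q-a[0])@n)<1.5
        if best is None or g.sum()>best.sum():best=g
    a=q[best];c=a.mean(0);n=np.linalg.svd(a-c)[2][2];n*=np.sign(n[2])
    f=lambda w:(lambda r:np.maximum(r-50,0)+np.maximum(35-r,0))(np.linalg.norm((a-[w[0],w[1],c[2]])[:,:2],axis=1))
    w=least_squares(f,[0,43]).x
    zt=c[2]-(n[0]*(w[0]-c[0])+n[1]*(w[1]-c[1]))/n[2]
    top=np.array([w[0],w[1],zt]);return top,n,len(a)
E
python3 - <<'E'
from h import *
z=np.load("wrist8.npz");print(heldroll(z["im"],z["P"]))
E
```

```text
(array([ -1.10742131,  42.55404744, -28.52245089]), array([-3.49873329e-04, -1.94387771e-04,  9.99999920e-01]), 14741)
```

>>> {"name": "drive_tool", "arguments": {"moves": [[[0,-0.01,0.01,0,0,-0.1,0],[0,-0.01,0.01,0,0,-0.12,0],[0,-0.01,0.01,0,0,-0.12,0],[0,0,0.01,0,0,-0.12,0],[0,0,0.01,0,0,-0.12,0],[0,0,0.01,0,0,-0.1,0],[0,0,0,0,0,0,0],[0,0,0,0,0,0,0]]]}}

```text
clock: 11.75
position: [453.3, -209.0, 210.9]
ee_rot: [0.003, 0.945, 0.005, 0.326]
contact_force: [-0.1, -0.0, -1.9]
gripper_width: 13.5
```

```bash
cat >> h.py <<'E'
zt=np.array([.642,.0238,-.766]);zt/=np.linalg.norm(zt);yt=np.array([-.037,.9993,0]);yt-=yt@zt*zt;yt/=np.linalg.norm(yt)
RT=np.stack([np.cross(yt,zt),yt,zt],1); ROOT=np.array([600,-109.3,105.]); RC=np.array([-1,42.6,-4.5])
def hang(h,s,lat=0):
    s0=arm.read_state();Rm=R.from_quat(s0["ee_rot"]).as_matrix()
    C=ROOT-zt*h+RT[:,0]*s+yt*lat
    T=C-RT@RC
    c=s0["position"]+Rm@RC-ROOT
    print("pos",s0["position"].round(1),"target tcp",T.round(1),"shift",(Rm.T@(T-s0["position"])).round(1),"rotvec",R.from_matrix(Rm.T@RT).as_rotvec().round(3))
    print("now h,s,lat:",(-c@zt).round(1),(c@RT[:,0]).round(1),(c@yt).round(1),"F",s0["contact_force"].round(1),"T",s0["wrist_torque"].round(2),"w",round(s0["gripper_width"],1),"t",s0["clock"],"j",s0["joints"].round(2))
E
python3 - <<'E'
from h import *
hang(120,15)
E
```

```text
pos [ 453.3 -209.   210.9] target tcp [ 515.2 -155.1  183.2] shift [-31.2  53.9  60.3] rotvec [-0.017 -0.034 -0.038]
now h,s,lat: 181.5 44.4 -51.6 F [-0.1 -0.  -1.9] T [-0.16  1.51 -0.04] w 13.5 t 11.75 j [-0.22 -0.02 -0.59 -0.39 -0.37 -1.04]
```

>>> {"name": "drive_tool", "arguments": {"moves": [[[0,-0.008,0.014,0.01,-0.017,-0.034,-0.038],[0,-0.008,0.014,0.015,0,0,0],[0,-0.008,0.014,0.015,0,0,0],[0,-0.006,0.012,0.012,0,0,0],[0,0,0,0,0,0,0],[0,0,0,0,0,0,0]]]}}

```text
clock: 12.35
position: [513.2, -153.5, 186.6]
ee_rot: [-0.021, 0.942, 0.006, 0.336]
contact_force: [-1.1, 0.1, -1.8]
gripper_width: 13.6
```

```bash
python3 - <<'E'
from h import *
hang(110,15)
im,d,P=cloud("scene"); save("s9",cv2.resize(im[140:300,220:400],None,fx=3.7,fy=3.7))
im,d,P=cloud("wrist"); print(heldroll(im,P))
E
```

```text
pos [ 513.2 -153.5  186.6] target tcp [ 521.6 -154.8  175.6] shift [ 0.6 -1.7 13.8] rotvec [ 0.002 -0.013  0.006]
now h,s,lat: 123.9 14.5 1.7 F [-1.1  0.1 -1.8] T [-0.1   1.62  0.01] w 13.6 t 12.35 j [-0.02  0.06 -0.66 -0.22 -0.16 -1.3 ]
(array([ -1.03760285,  42.63602333, -27.39800228]), array([1.94408884e-03, 3.60558422e-04, 9.99998045e-01]), 14733)
```

View pics/s9.png

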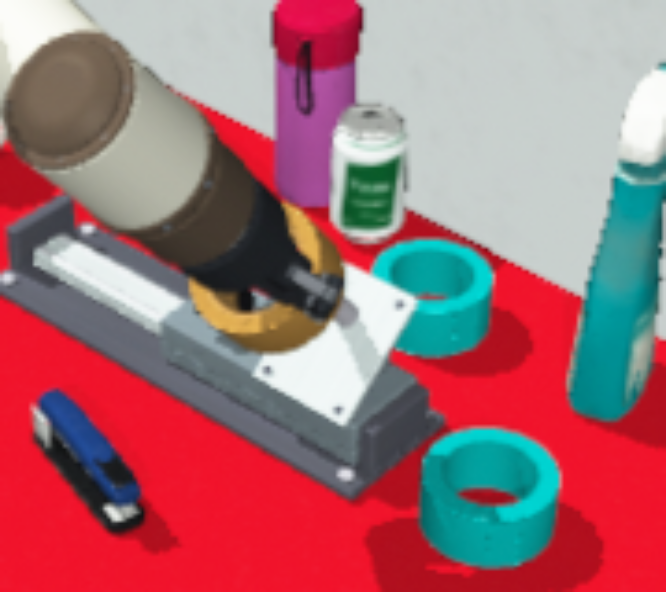

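The wrist is at its j5 limit (-0.16) here, and the final pose would need more. The fix is to put the roll back down and regrip it with the tool leaning about 0.4 rad about the jaw axis. The arm then hangs the roll with a steeper tool.

>>> {"name": "drive_tool", "arguments": {"moves": [[[0,0.012,-0.02,-0.025,0,0.06,0],[0,0.012,-0.02,-0.025,0,0.12,0],[0,0.01,-0.02,-0.025,0,0.12,0],[0,0.01,-0.02,-0.01,0,0.12,0],[0,0.01,-0.02,0,0,0.12,0],[0,0.01,-0.015,0,0,0.12,0],[0,0,0,0,0,0.05,0],[0,0,0,0,0,0,0],[0,0,0,0,0,0,0]]]}}

```text
clock: 13.35
position: [409.2, -284.6, 239.2]
ee_rot: [-0.014, 1.0, -0.003, -0.017]
contact_force: [0.5, -0.5, -1.8]
gripper_width: 13.6
```

```bash
python3 - <<'E'
from h import *
to(440,-273,60)
rot(down(np.pi))
E
```

```text
pos [ 409.2 -284.6  239.2] d [-37.3  11.6 178. ] axes x,y,z [[-0.999, -0.028, 0.035], [-0.028, 1.0, -0.005], [-0.034, -0.006, -0.999]] t 13.35 F [ 0.5 -0.5 -1.8] T [-0.04 -0.09 -0.02] w 13.6 j [-0.27  0.18 -0.27  0.02 -1.16 -1.28]
rotvec [-0.005 -0.035  0.028]
```

>>> {"name": "drive_tool", "arguments": {"moves": [[[0,-0.015,0.006,0.03,-0.005,-0.035,0.028],[0,-0.01,0.006,0.04,0,0,0],[0,0,0,0.04,0,0,0],[0,0,0,0.03,0,0,0],[0,0,0,0,0,0,0],[0,0,0,0,0,0,0]]]}}

```text
clock: 13.95
position: [435.8, -273.6, 101.0]
ee_rot: [0.002, 1.0, -0.002, 0.011]
contact_force: [0.4, -0.4, -1.7]
gripper_width: 13.7
```

```bash
python3 - <<'E'
from h import *
to(437,-273,20.5)
rot(down(np.pi))
E
```

```text
pos [ 435.8 -273.6  101. ] d [ 0.6  0.9 80.5] axes x,y,z [[-1.0, 0.004, -0.022], [0.004, 1.0, -0.004], [0.022, -0.004, -1.0]] t 13.95 F [ 0.4 -0.4 -1.7] T [-0.05 -0.01  0.02] w 13.7 j [-0.25  0.33 -0.45 -0.   -0.77 -1.33]
rotvec [-0.004  0.022 -0.004]
```

>>> {"name": "drive_tool", "arguments": {"moves": [[[0,0.002,0,0.015,0,0.02,0],[0,0.001,0,0.015,0,0,0],[0,0.001,0,0.015,0,0.005,0],[0,0.001,0,0.012,0,0,0],[0,0,0,0,0,0,0]]]}}

```text
clock: 14.45
position: [436.7, -275.9, 48.8]
ee_rot: [0.002, 1.0, -0.004, 0.006]
contact_force: [-0.2, 0.4, -2.3]
gripper_width: 13.4
```

```bash
python3 - <<'E'
from h import *
to(437,-273,20.5)
rot(down(np.pi))
E
```

```text
pos [ 436.7 -275.9   48.8] d [ 0.   3.1 28.2] axes x,y,z [[-1.0, 0.004, -0.012], [0.004, 1.0, -0.009], [0.012, -0.009, -1.0]] t 14.45 F [-0.2  0.4 -2.3] T [-0.02  0.12  0.06] w 13.4 j [-0.25  0.41 -0.5   0.01 -0.65 -1.34]
rotvec [-0.009  0.012 -0.004]
```

>>> {"name": "drive_tool", "arguments": {"moves": [[[0,0,0.002,0.01,-0.009,0.012,0],[0,0,0,0.01,0,0,0],[0,0,0,0.006,0,0.005,0],[0,0,0,0.002,0,0,0],[0,0,0,0,0,0,0]]]}}

```text
clock: 14.95
position: [439.8, -274.7, 21.1]
ee_rot: [0.001, 1.0, -0.001, -0.0]
contact_force: [-0.3, -0.1, -1.7]
gripper_width: 13.9
```

```bash
python3 - <<'E'
from h import *
to(437,-273,20.5)
rot(down(np.pi))
E
```

```text
pos [ 439.8 -274.7   21.1] d [2.8 1.7 0.6] axes x,y,z [[-1.0, 0.003, 0.0], [0.003, 1.0, -0.001], [-0.0, -0.001, -1.0]] t 14.95 F [-0.3 -0.1 -1.7] T [-0.11 -0.03 -0.03] w 13.9 j [-0.24  0.46 -0.5   0.   -0.6  -1.33]
rotvec [-0.001 -0.    -0.003]
```

>>> {"name": "drive_tool", "arguments": {"moves": [[[0,0,0,0.001,0,0,0],[0.6,0,0,0,0,0,0],[0.6,0,0,0,0,0,0],[0.6,0,0,0,0,0,0],[0.6,0,0,0,0,0,0],[0.6,0.003,0,0,0,0.1,0],[0.6,0.002,0,0,0,0.1,0],[0.6,0.002,0,0,0,0.1,0],[0.6,0,0,0,0,0.1,0],[0.6,0,0,0,0,0,0],[0.6,0,0,0,0,0,0]]]}}

```text
clock: 16.05
position: [433.6, -275.6, 24.1]
ee_rot: [0.002, 0.979, -0.002, -0.202]
contact_force: [0.1, 0.2, 0.4]
gripper_width: 51.3
```

```bash
python3 - <<'E'
from h import *
to(433,-274,20)
rot(down(np.pi)@R.from_rotvec([0,.4,0]).as_matrix())
im,d,P=cloud("wrist"); save("w10",im)
hsv=cv2.cvtColor(im,cv2.COLOR_RGB2HSV);m=cv2.inRange(hsv,(12,70,40),(28,255,255))
t=P[(m>0)&(abs(P[...,2]-48)<4)&(abs(P[...,0]-433)<80)&(abs(P[...,1]+231)<80)];print(len(t),t[:,2].mean(),t.min(0),t.max(0))
def f(w): 
    r=np.hypot(t[:,0]-w[0],t[:,1]-w[1]); return np.maximum(r-50,0)+np.maximum(35-r,0)
print(least_squares(f,[433,-233]).x)
E
```

```text
pos [ 433.6 -275.6   24.1] d [-1.   1.6  4. ] axes x,y,z [[-0.918, 0.005, 0.397], [0.003, 1.0, -0.004], [-0.397, -0.002, -0.918]] t 16.05 F [0.1 0.2 0.4] T [ 0.01 -0.73 -0.  ] w 51.3 j [-0.2   0.61 -0.3   0.09 -1.06 -1.44]
rotvec [-0.002 -0.008 -0.005]
15922 47.88031268251947 [ 391.22260255 -281.57314123   44.00542922] [ 490.38130794 -181.98534825   50.48086075]
[ 440.6388752  -232.23445188]
```

View pics/w10.png

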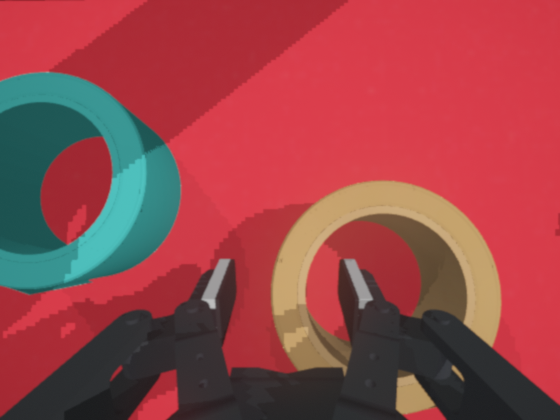

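The roll at (440.6,-232.2) is upright, with one finger inside and one outside the wall. I'm closing and lifting.

>>> {"name": "drive_tool", "arguments": {"moves": [[[0.6,-0.001,0.001,0.004,0,0,0],[0.6,0,0,0,0,0,0],[0,0,0,0,0,0,0],[0,0,0,0,0,0,0],[0,0,0,0,0,0,0],[0,0,0,0,0,0,0],[0,0,0,0,0,0,0],[0,0,0,0,0,0,0],[0,0,0,0,0,0,0]]]}}

```text
clock: 17.0
position: [431.3, -274.8, 21.9]
ee_rot: [0.003, 0.98, -0.002, -0.2]
contact_force: [-0.6, 0.2, -0.2]
gripper_width: 15.2
```

>>> {"name": "drive_tool", "arguments": {"moves": [[[0,0.005,0,-0.02,0,0,0],[0,0.012,0,-0.03,0,0,0],[0,0.016,0,-0.037,0,0,0],[0,0.016,0,-0.037,0,0,0],[0,0.016,0,-0.037,0,0,0],[0,0.016,0,-0.037,0,0,0],[0,0,0,0,0,0,0],[0,0,0,0,0,0,0]]]}}

```text
clock: 17.8
position: [432.9, -272.8, 238.8]
ee_rot: [0.004, 0.979, 0.001, -0.203]
contact_force: [-0.9, 1.1, -2.1]
gripper_width: 15.4
```

```bash
cat >> h.py <<'E'
def heldroll2(im,P):
    "roll pose in tool frame, any tilt"
    s=arm.read_state();Rm=R.from_quat(s["ee_rot"]).as_matrix()
    Q=(P-s["position"])@Rm
    hsv=cv2.cvtColor(im,cv2.COLOR_RGB2HSV);m=cv2.inRange(hsv,(10,60,30),(30,255,255))>0
    q=Q[m&(Q[...,2]>-80)&(Q[...,2]<30)&(Q[...,1]>-20)&(Q[...,1]<110)&(abs(Q[...,0])<80)]
    rng=np.random.default_rng(0);best=None
    for _ in range(800):
        a=q[rng.choice(len(q),3,False)];n=np.cross(a[1]-a[0],a[2]-a[0]);nn=np.linalg.norm(n)
        if nn<300: continue
        n/=nn
        if abs(n[2])<.7: continue
        g=abs((q-a[0])@n)<1.5
        if best is None or g.sum()>best.sum():best=g
    a=q[best];c=a.mean(0);n=np.linalg.svd(a-c)[2][2];n*=np.sign(n[2])
    e2=np.array([0,1.,0]);e2-=e2@n*n;e2/=np.linalg.norm(e2);e1=np.cross(e2,n)
    u=(a-c)@e1;v=(a-c)@e2
    w=least_squares(lambda w:(lambda r:np.maximum(r-50,0)+np.maximum(35-r,0))(np.hypot(u-w[0],v-w[1])),[0,0]).x
    top=c+w[0]*e1+w[1]*e2
    return "centre",(top+24*n).round(1),"axis",n.round(4),"tilt",round(np.arctan2(n[0],n[2]),3),len(a)
E
python3 - <<'E'
from h import *
to(433,-274,220)
im,d,P=cloud("wrist"); save("w11",im); print(heldroll2(im,P))
E
```

```text
pos [ 432.9 -272.8  238.8] d [-7.5 -1.2 17.2] axes x,y,z [[-0.917, 0.008, 0.398], [0.008, 1.0, -0.0], [-0.398, 0.003, -0.917]] t 17.8 F [-0.9  1.1 -2.1] T [-0.1  -0.93  0.02] w 15.4 j [-0.2   0.38 -0.07  0.08 -1.52 -1.4 ]
('centre', array([-5.1, 42.5, -4.1]), 'axis', array([-0.3893, -0.0066,  0.9211]), 'tilt', np.float64(-0.4), 14950)
```

View pics/w11.png

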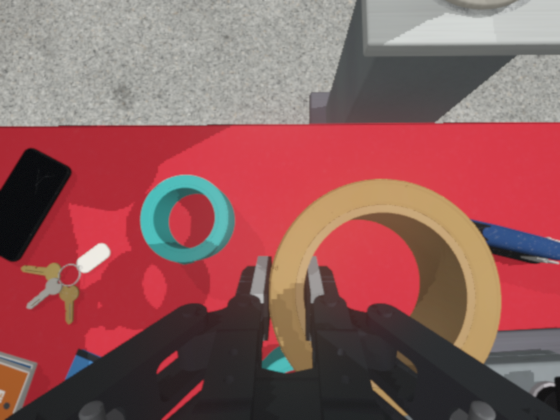

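Regripped with a tilt of -0.40 and the centre at tool (-5.1,42.5,-4.1). I'm rotating and moving to the pre-insertion pose.

>>> {"name": "drive_tool", "arguments": {"moves": [[[0,-0.01,0.02,0,0,-0.1,0],[0,-0.01,0.02,0,0,-0.12,0],[0,-0.01,0.02,0,0,-0.12,0],[0,-0.01,0.02,0,0,-0.12,0],[0,-0.01,0.02,0,0,-0.12,-0.01],[0,-0.01,0.01,0,0,-0.08,-0.02],[0,0,0,0,0,0,0],[0,0,0,0,0,0,0]]]}}

```text
clock: 18.65
position: [486.4, -158.9, 215.9]
ee_rot: [-0.01, 0.993, 0.001, 0.121]
contact_force: [-0.3, 0.0, -2.4]
gripper_width: 15.2
```

```bash
cat >> h.py <<'E'
RR=RT.copy(); RTOOL=RR@R.from_rotvec([0,.4,0]).as_matrix(); RC=np.array([-5.1,42.5,-4.1]); NT=np.array([-.389,0,.921])
def hang(h,s,lat=0):
    s0=arm.read_state();Rm=R.from_quat(s0["ee_rot"]).as_matrix()
    T=ROOT-zt*h+RR[:,0]*s+yt*lat-RTOOL@RC
    c=s0["position"]+Rm@RC-ROOT
    print("pos",s0["position"].round(1),"target tcp",T.round(1),"shift",(Rm.T@(T-s0["position"])).round(1),"rotvec",R.from_matrix(Rm.T@RTOOL).as_rotvec().round(3))
    print("now h,s,lat:",(-c@zt).round(1),(c@RR[:,0]).round(1),(c@yt).round(1),"F",s0["contact_force"].round(1),"T",s0["wrist_torque"].round(2),"w",round(s0["gripper_width"],1),"t",s0["clock"],"j",s0["joints"].round(2))
    print("tool dirs: insert(+zt)",(Rm.T@zt).round(3),"down-plate",(Rm.T@RR[:,0]).round(3))
E
python3 - <<'E'
from h import *
hang(120,15)
E
```

```text
pos [ 486.4 -158.9  215.9] target tcp [ 509.4 -155.2  181.9] shift [-14.2   3.3  38.6] rotvec [-0.005 -0.055 -0.017]
now h,s,lat: 160.1 10.2 -3.0 F [-0.3  0.  -2.4] T [-0.1   0.65  0.07] w 15.2 t 18.65 j [-0.    0.1  -0.45 -0.01 -0.79 -1.55]
tool dirs: insert(+zt) [-0.439  0.012  0.898] down-plate [ 0.898 -0.013  0.439]
```

>>> {"name": "drive_tool", "arguments": {"moves": [[[0,-0.005,0.002,0.01,-0.005,-0.055,-0.017],[0,-0.005,0.001,0.015,0,0,0],[0,-0.003,0,0.012,0,0,0],[0,0,0,0,0,0,0]]]}}

```text
clock: 19.05
position: [509.4, -157.1, 179.6]
ee_rot: [-0.017, 0.989, 0.002, 0.144]
contact_force: [-1.3, -0.1, -1.4]
gripper_width: 15.1
```

```bash
python3 - <<'E'
from h import *
hang(100,15)
im,d,P=cloud("scene"); save("s12",cv2.resize(im[140:300,220:400],None,fx=3.7,fy=3.7))
im,d,P=cloud("side"); save("d12",cv2.resize(im[130:250,210:390],None,fx=4,fy=4))
im,d,P=cloud("wrist"); print(heldroll2(im,P)); save("w12",im)
E
```

```text
pos [ 509.4 -157.1  179.6] target tcp [ 522.2 -154.7  166.6] shift [-8.6  1.9 16.1] rotvec [-0.001 -0.009 -0.002]
now h,s,lat: 118.1 16.4 -1.9 F [-1.3 -0.1 -1.4] T [-0.1   0.78  0.01] w 15.1 t 19.05 j [-0.    0.16 -0.48 -0.02 -0.64 -1.52]
tool dirs: insert(+zt) [-0.398  0.002  0.917] down-plate [ 0.917 -0.001  0.398]
('centre', array([-4.8, 42.1, -3.9]), 'axis', array([-0.3873, -0.0063,  0.9219]), 'tilt', np.float64(-0.398), 14937)
```

View pics/s12.png

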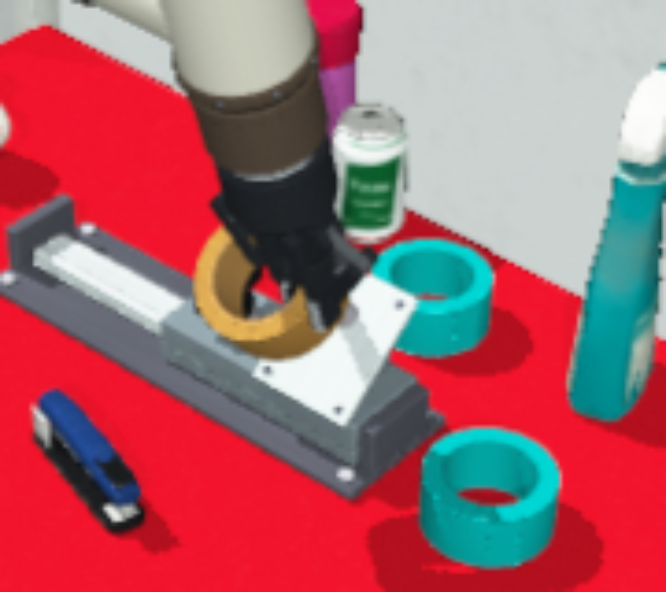

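View pics/d12.png

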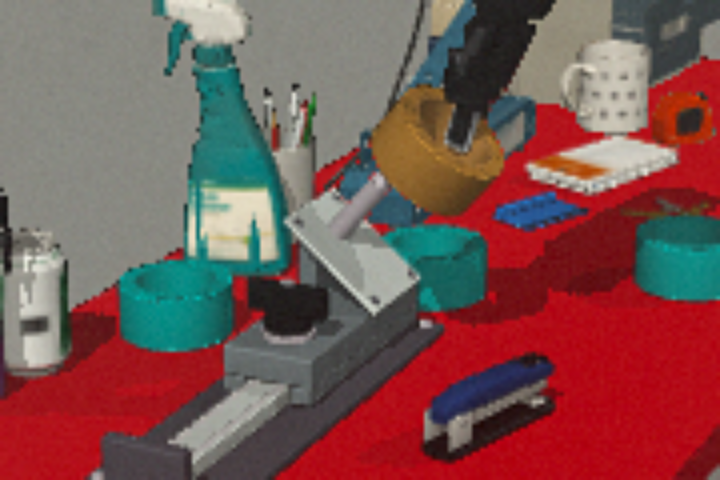

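View pics/w12.png

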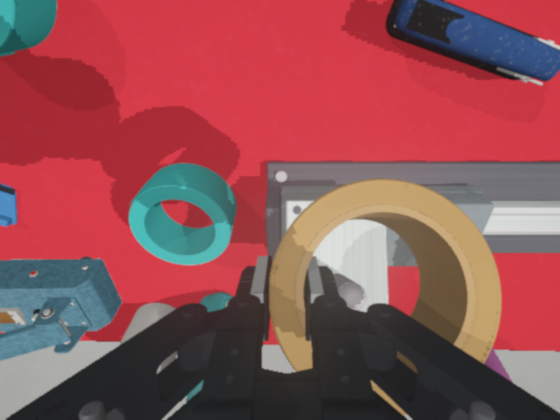

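The side view shows the peg tip at (378,183) just below the roll, and the wrist view shows the tip at (345,292) inside the hole. I'll check the peg position in the wrist cloud relative to my peg model.

```bash
python3 - <<'E'
from h import *
im,d,P=cloud("wrist")
q=P[265:320,325:370].reshape(-1,3)-ROOT
h=-q@zt;s=q@RR[:,0];l=q@yt
g=(h>20)&(h<80)&(abs(s)<30)&(abs(l)<30)
for lo in (20,30,40,50,60):
    k=g&(h>lo)&(h<=lo+10)
    if k.sum()>5: print(lo,k.sum(),"s",np.percentile(s[k],[2,50,98]).round(1),"lat",np.percentile(l[k],[2,50,98]).round(1))
print("hmax",h[g].max())
E
```

```text
20 19 s [7.7 9.2 9.8] lat [-6.1 -3.1  2.9]
30 24 s [7.2 8.9 9.8] lat [-6.7 -3.5  2.7]
40 34 s [6.  8.8 9.9] lat [-7.8 -4.1  2.9]
50 49 s [5.1 8.7 9.7] lat [-8.5 -4.3  3.5]
60 524 s [-7.5  2.4  9.1] lat [-8.4 -0.1  8.3]
hmax 71.39027543968042
```

The model matches the peg to about 1 mm. I'm inserting in steps.

>>> {"name": "drive_tool", "arguments": {"moves": [[[0,-0.005,0.002,0.009,0,-0.009,0],[0,-0.005,0,0.012,0,0,0],[0,-0.005,0,0.012,0,0,0],[0,-0.004,0,0.009,0,0,0],[0,0,0,0,0,0,0]]]}}

```text
clock: 19.75
position: [543.9, -153.7, 146.2]
ee_rot: [-0.018, 0.988, 0.002, 0.153]
contact_force: [-1.2, -0.2, -2.3]
gripper_width: 15.2
```

```bash
python3 - <<'E'
from h import *
hang(24,15)
E
```

```text
pos [ 543.9 -153.7  146.2] target tcp [ 571.  -152.9  108.3] shift [-14.4  -0.1  44.3] rotvec [-0.002  0.009 -0.001]
now h,s,lat: 70.4 11.4 0.2 F [-1.2 -0.2 -2.3] T [-0.03  0.81  0.  ] w 15.2 t 19.75 j [ 0.01  0.24 -0.47 -0.01 -0.55 -1.53]
tool dirs: insert(+zt) [-0.382  0.002  0.924] down-plate [0.924 0.    0.382]
```

>>> {"name": "drive_tool", "arguments": {"moves": [[[0,-0.004,0,0.01,0,0.009,0],[0,-0.004,0,0.01,0,0,0],[0,-0.003,0,0.009,0,0,0],[0,0,0,0,0,0,0]]]}}

```text
clock: 20.15
position: [564.9, -153.0, 119.0]
ee_rot: [-0.018, 0.989, 0.002, 0.147]
contact_force: [-0.3, -0.3, -2.2]
gripper_width: 15.5
```

```bash
python3 - <<'E'
from h import *
hang(24,18)
E
```

```text
pos [ 564.9 -153.   119. ] target tcp [ 568.7 -153.   106.4] shift [ 0.1 -0.2 13.2] rotvec [-0.002 -0.002 -0.   ]
now h,s,lat: 36.0 12.8 0.2 F [-0.3 -0.3 -2.2] T [-0.07  0.79 -0.03] w 15.5 t 20.15 j [ 0.01  0.31 -0.45 -0.01 -0.51 -1.53]
tool dirs: insert(+zt) [-0.391  0.002  0.92 ] down-plate [0.92  0.    0.391]
```

>>> {"name": "drive_tool", "arguments": {"moves": [[[0,0,0,0.007,0,0,0],[0,-0.001,0,0.006,0,0,0],[0,-0.001,0,0.003,0,0,0],[0,0,0,0,0,0,0]]]}}

```text
clock: 20.55
position: [574.8, -155.8, 112.5]
ee_rot: [-0.019, 0.988, -0.001, 0.153]
contact_force: [0.6, -0.4, -2.3]
gripper_width: 15.0
```

```bash
python3 - <<'E'
from h import *
hang(24,23)
im,d,P=cloud("side"); save("d14",cv2.resize(im[130:250,210:390],None,fx=4,fy=4))
E
```

```text
pos [ 574.8 -155.8  112.5] target tcp [ 564.9 -153.1  103.2] shift [12.1  3.1  5.9] rotvec [-0.006  0.01   0.003]
now h,s,lat: 24.7 9.8 -3.0 F [ 0.6 -0.4 -2.3] T [-0.06  0.78 -0.03] w 15.0 t 20.55 j [ 0.01  0.33 -0.45 -0.01 -0.48 -1.53]
tool dirs: insert(+zt) [-0.38   0.005  0.925] down-plate [0.925 0.005 0.38 ]
```

View pics/d14.png

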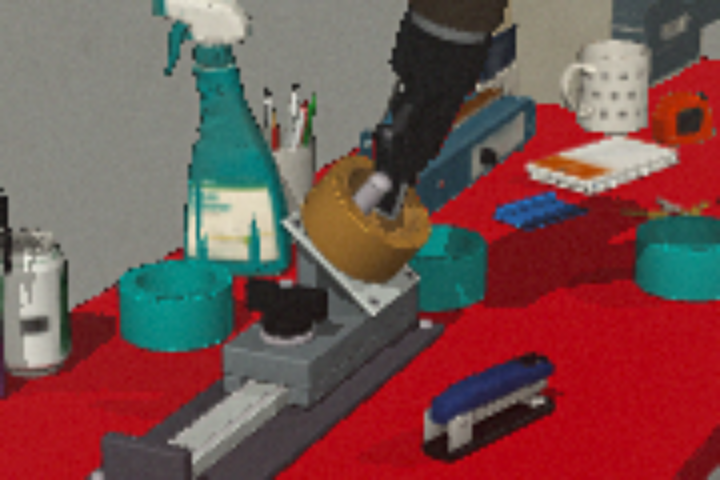

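The roll is on the peg with its far face at the plate (h≈24.7). I'm lowering it down the plate to the hanging position.

>>> {"name": "drive_tool", "arguments": {"moves": [[[0,0.006,0.002,0.002,0,0.01,0],[0,0.005,0,0.003,0,0,0],[0,0.001,0,0.001,0,0,0],[0,0,0,0,0,0,0]]]}}

```text
clock: 21.0
position: [572.6, -155.0, 108.9]
ee_rot: [-0.02, 0.987, -0.002, 0.158]
contact_force: [-0.3, -1.9, -0.4]
gripper_width: 15.2
```

```bash
python3 - <<'E'
from h import *
hang(24,24)
E
```

```text
pos [ 572.6 -155.   108.9] target tcp [ 564.1 -153.2  102.5] shift [9.9 2.3 3.4] rotvec [-0.009  0.019  0.004]
now h,s,lat: 23.3 13.9 -2.1 F [-0.3 -1.9 -0.4] T [-0.44  0.49 -0.15] w 15.2 t 21.0 j [ 0.01  0.33 -0.47  0.   -0.45 -1.54]
tool dirs: insert(+zt) [-0.371  0.007  0.928] down-plate [0.928 0.008 0.371]
```

>>> {"name": "drive_tool", "arguments": {"moves": [[[0,0.002,0.001,-0.002,-0.005,0.02,0.004],[0,0.006,0.001,0.002,0,0,0],[0,0.005,0,0.002,0,0,0],[0,0,0,0,0,0,0]]]}}

```text
clock: 21.4
position: [563.3, -153.7, 104.3]
ee_rot: [-0.018, 0.988, 0.0, 0.152]
contact_force: [0.9, -1.8, 2.5]
gripper_width: 15.4
```

```bash
python3 - <<'E'
from h import *
hang(24,24)
im,d,P=cloud("wrist"); print(heldroll2(im,P)); save("w15",im)
E
```

```text
pos [ 563.3 -153.7  104.3] target tcp [ 564.1 -153.2  102.5] shift [-0.2  0.5  1.9] rotvec [-0.005  0.007  0.001]
now h,s,lat: 25.7 23.6 -0.5 F [ 0.9 -1.8  2.5] T [-0.24  0.22 -0.09] w 15.4 t 21.4 j [ 0.01  0.33 -0.48 -0.01 -0.45 -1.54]
tool dirs: insert(+zt) [-0.383  0.005  0.924] down-plate [0.924 0.003 0.383]
('centre', array([-4.1, 42.7, -5.7]), 'axis', array([-0.3716,  0.0237,  0.9281]), 'tilt', np.float64(-0.381), 15513)
```

View pics/w15.png

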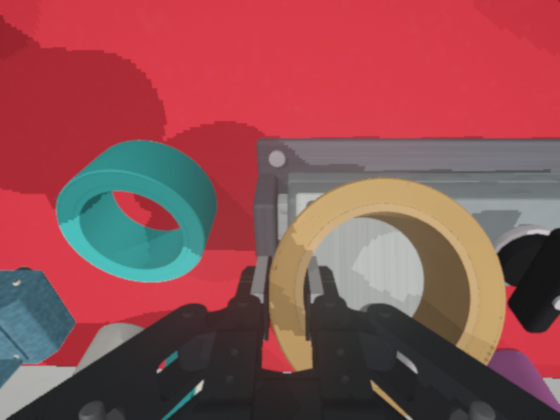

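The roll hangs with h≈25.7 and sag 23.6. I'm opening slightly and backing off along the peg axis.

>>> {"name": "drive_tool", "arguments": {"moves": [[[0.3,0,0,0,0,0,0],[0.3,0,0,0,0,0,0],[0.3,0,0,0,0,0,0],[0.3,0,0,0,0,0,0],[0.3,0,0,0,0,0,0]]]}}

```text
clock: 21.95
position: [564.1, -153.2, 104.9]
ee_rot: [-0.019, 0.988, 0.0, 0.152]
contact_force: [0.6, -0.7, 3.5]
gripper_width: 25.7
```

```bash
python3 - <<'E'
from h import *
hang(80,23)
im,d,P=cloud("wrist"); print(heldroll2(im,P)); save("w16",im)
im,d,P=cloud("side"); save("d16",cv2.resize(im[130:250,210:390],None,fx=4,fy=4))
E
```

```text
pos [ 564.1 -153.2  104.9] target tcp [ 528.9 -154.5  146.1] shift [ 21.2  -0.2 -49.9] rotvec [-0.005  0.007  0.002]
now h,s,lat: 25.7 22.7 -0.0 F [ 0.6 -0.7  3.5] T [-0.18  0.16 -0.09] w 25.7 t 21.95 j [ 0.01  0.33 -0.48 -0.01 -0.46 -1.54]
tool dirs: insert(+zt) [-0.383  0.004  0.924] down-plate [0.924 0.004 0.383]
('centre', array([-4.3, 45.9, -4.6]), 'axis', array([-0.3944, -0.014 ,  0.9188]), 'tilt', np.float64(-0.405), 15699)
```

View pics/w16.png

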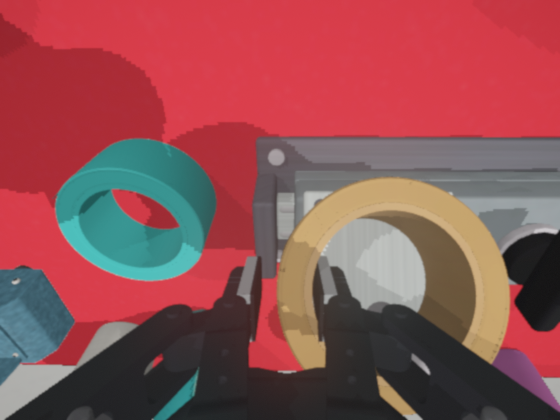

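View pics/d16.png

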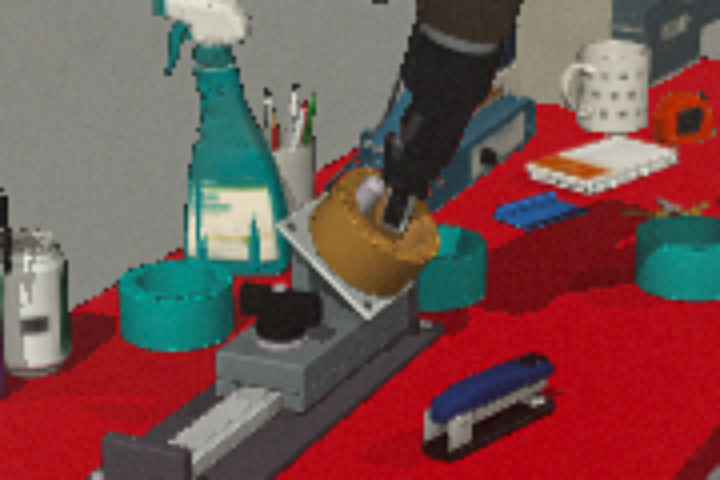

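Both gripper fingers are off the wall. However, the wrist view shows rail between the stop (267,225) and the carriage (297), so the carriage seems to have slipped a few mm left during lowering or release. I'll retract first, then measure it.

>>> {"name": "drive_tool", "arguments": {"moves": [[[0.3,0,-0.0015,0,0,0,0],[0.3,0.004,0,-0.0095,0,0,0],[0.3,0.004,0,-0.0095,0,0,0],[0.3,0.006,0,-0.014,0,0,0],[0.3,0.006,0,-0.014,0,0,0],[0.3,0.006,0,-0.018,0,0,0],[0.3,0.008,0,-0.03,0,0,0],[0.3,0.008,0,-0.04,0,0,0],[0.3,0,0,-0.04,0,0,0],[0.3,0,0,0,0,0,0]]]}}

```text
clock: 23.05
position: [458.3, -157.0, 258.4]
ee_rot: [-0.019, 0.99, 0.001, 0.138]
contact_force: [0.5, -0.2, 0.3]
gripper_width: 25.6
```

```bash
cat >> h.py <<'E'
def knobpos(im,P):
    p=P.reshape(-1,3);c=im.reshape(-1,3).astype(int)
    q=p[(p[:,2]>93)&(p[:,2]<104)&(c.max(1)<90)&(abs(p[:,0]-586)<50)&(abs(p[:,1]-10)<40)]
    return len(q),cv2.minAreaRect(q[:,:2].astype(np.float32)) if len(q)>5 else 0
E
python3 - <<'E'
from h import *
to(540,-60,250)
rot(down(np.pi))
im,d,P=cloud("wrist"); save("w17",im); print(knobpos(im,P))
im,d,P=cloud("scene"); save("s17",cv2.resize(im[140:300,220:400],None,fx=3.7,fy=3.7)); print(knobpos(im,P))
E
```

```text
pos [ 458.3 -157.   258.4] d [-79.8  93.9  31.3] axes x,y,z [[-0.961, -0.037, -0.274], [-0.037, 0.999, -0.002], [0.274, 0.008, -0.962]] t 23.05 F [ 0.5 -0.2  0.3] T [-0.04  0.45  0.01] w 25.6 j [ 0.   -0.01 -0.45 -0.01 -0.85 -1.53]
rotvec [0.003 0.278 0.037]
(433, ((582.7642211914062, 11.15507698059082), (65.63174438476562, 13.093376159667969), 2.110840320587158))
(37, ((573.4193725585938, 5.223747253417969), (14.395992279052734, 48.6605224609375), 85.93312072753906))
```

View pics/w17.png

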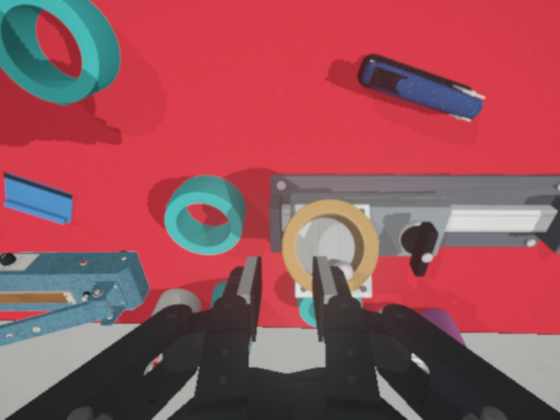

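View pics/s17.png

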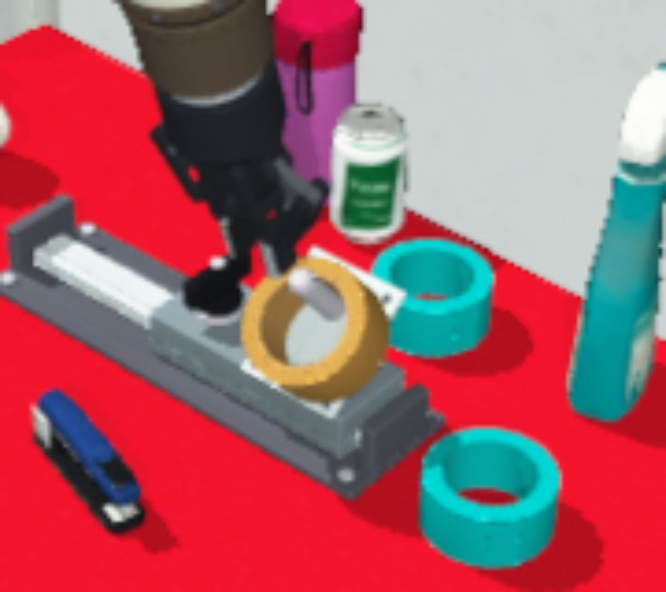

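The roll hangs free on the peg, but the carriage slipped about 11 mm left: the knob is at y≈11 against 0.3. The knob is still square. The clamp only holds about 10 N, so I'll grip the knob bar and drag the carriage back to the stop with the clamp still tight.

>>> {"name": "drive_tool", "arguments": {"moves": [[[0.4,-0.02,0.03,0,0,0.14,0],[0.4,-0.03,0.035,0,0,0.14,0],[0.4,-0.03,0.035,0,0,0,0],[0.4,-0.03,0.035,0,0,0,0],[0.4,-0.02,0.03,0,0,0,0],[0.4,0,0,0,0,0,0],[0.4,0,0,0,0,0,0]]]}}

```text
clock: 23.85
position: [573.3, 17.9, 241.7]
ee_rot: [-0.016, 0.999, -0.003, -0.028]
contact_force: [0.1, -1.2, -0.7]
gripper_width: 34.0
```

```bash
python3 - <<'E'
from h import *
to(585,11.2,150)
rot(down(np.pi+.037))
im,d,P=cloud("wrist"); save("w18",im); print(knobpos(im,P))
E
```

```text
pos [573.3  17.9 241.7] d [-16.6  -6.6  91. ] axes x,y,z [[-0.998, -0.031, 0.056], [-0.031, 1.0, -0.005], [-0.056, -0.006, -0.998]] t 23.85 F [ 0.1 -1.2 -0.7] T [-0.01 -0.08 -0.02] w 34.0 j [ 0.31  0.32 -0.06 -0.01 -1.25 -1.84]
rotvec [-0.004 -0.056 -0.006]
(735, ((584.037841796875, 12.009925842285156), (66.91075897216797, 13.46865463256836), 1.8273226022720337))
```

View pics/w18.png

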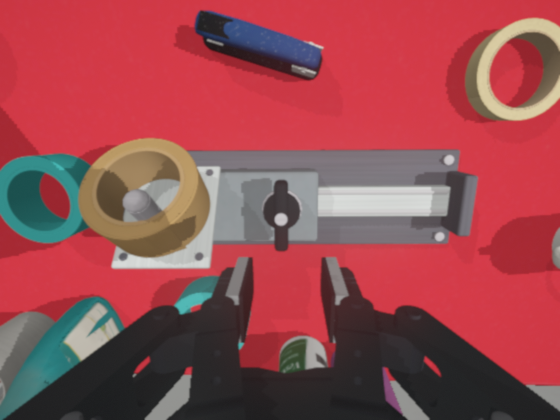

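>>> {"name": "drive_tool", "arguments": {"moves": [[[0.4,-0.01,-0.006,0.02,0,-0.056,0],[0.4,-0.004,0,0.025,0,0,0],[0.4,0,0,0.025,0,0,0],[0.4,0,0,0.015,0,0,0],[0.4,0,0,0,0,0,0]]]}}

```text
clock: 24.4
position: [581.6, 5.1, 152.4]
ee_rot: [-0.012, 1.0, -0.003, -0.001]
contact_force: [0.3, -0.6, 0.6]
gripper_width: 34.2
```

```bash
python3 - <<'E'
from h import *
to(585,11.6,80)
rot(down(np.pi+.037))
E
```

```text
pos [581.6   5.1 152.4] d [-3.8  6.8 72.3] axes x,y,z [[-1.0, -0.024, 0.003], [-0.024, 1.0, -0.005], [-0.003, -0.005, -1.0]] t 24.4 F [ 0.3 -0.6  0.6] T [0.05 0.04 0.04] w 34.2 j [ 0.29  0.38 -0.21  0.01 -0.98 -1.84]
rotvec [-0.005 -0.003 -0.013]
```

>>> {"name": "drive_tool", "arguments": {"moves": [[[0.4,-0.002,0.006,0.01,-0.005,-0.003,-0.013],[0.4,-0.001,0.001,0.018,0,0,0],[0.4,0,0,0.015,0,0,0],[0.4,0,0,0,0,0,0]]]}}

```text
clock: 24.8
position: [584.9, 10.8, 110.5]
ee_rot: [-0.018, 1.0, 0.001, 0.003]
contact_force: [-0.8, 0.1, 0.0]
gripper_width: 34.4
```

```bash
python3 - <<'E'
from h import *
to(585,11.6,80)
rot(down(np.pi+.037))
E
```

```text
pos [584.9  10.8 110.5] d [ 0.   0.8 30.5] axes x,y,z [[-0.999, -0.036, -0.006], [-0.036, 0.999, 0.001], [0.006, 0.001, -1.0]] t 24.8 F [-0.8  0.1  0. ] T [ 0.02  0.07 -0.03] w 34.4 j [ 0.3   0.43 -0.26  0.   -0.88 -1.83]
rotvec [ 0.001  0.006 -0.001]
```

>>> {"name": "drive_tool", "arguments": {"moves": [[[0.4,0,0.001,0.01,0,0.006,0],[0.4,0,0,0.01,0,0,0],[0.4,0,0,0.008,0,0,0],[0.4,0,0,0.001,0,0,0],[0.4,0,0,0,0,0,0]]]}}

```text
clock: 25.3
position: [586.6, 12.2, 81.8]
ee_rot: [-0.019, 1.0, 0.001, 0.002]
contact_force: [0.2, -0.3, -0.1]
gripper_width: 34.1
```

```bash
python3 - <<'E'
from h import *
to(585,11.6,80)
rot(down(np.pi+.037))
E
```

```text
pos [586.6  12.2  81.8] d [ 1.6 -0.5  1.8] axes x,y,z [[-0.999, -0.037, -0.004], [-0.037, 0.999, 0.002], [0.004, 0.002, -1.0]] t 25.3 F [ 0.2 -0.3 -0.1] T [ 0.06 -0.01  0.  ] w 34.1 j [ 0.3   0.47 -0.28 -0.   -0.82 -1.83]
rotvec [0.002 0.004 0.   ]
```

Grip and drag toward the stop.

>>> {"name": "drive_tool", "arguments": {"moves": [[[0,0.0015,0,0.001,0,0,0],[0,0,0,0,0,0,0],[0,0,0,0,0,0,0],[0,0,0,0,0,0,0],[0,0,0,0,0,0,0],[0,0,-0.005,0,0,0,0],[0,0,-0.006,0,0,0,0],[0,0,-0.006,0,0,0,0]]]}}

```text
clock: 26.1
position: [585.6, -1.1, 81.1]
ee_rot: [-0.019, 1.0, 0.004, 0.003]
contact_force: [-4.9, 24.2, 2.8]
gripper_width: 12.6
```

```bash
python3 - <<'E'
from h import *
to(585.5,0,80)
rot(down(np.pi+.037))
E
```

```text
pos [585.6  -1.1  81.1] d [0.1 1.1 1.1] axes x,y,z [[-0.999, -0.037, -0.006], [-0.037, 0.999, 0.009], [0.006, 0.009, -1.0]] t 26.1 F [-4.9 24.2  2.8] T [7.15 1.61 0.06] w 12.6 j [ 0.27  0.46 -0.28 -0.01 -0.82 -1.8 ]
rotvec [0.009 0.006 0.   ]
```

The force reached 24 N at y=-1.1, so the carriage is at the stop. One more push with a light clockwise twist, then relax and release.

>>> {"name": "drive_tool", "arguments": {"moves": [[[0,0,-0.003,0,0,0,0.05],[0,0,0,0,0,0,0],[0,0,0,0,0,0,0],[0.3,0,0,0,0,0,0],[0.3,0,0,0,0,0,0],[0.3,0,0,0,0,0,0],[0.3,0,0,-0.01,0,0,0],[0.3,0,0,-0.02,0,0,0],[0.3,0,0,-0.04,0,0,0],[0.3,0,0,-0.05,0,0,0],[0.3,0,0,-0.05,0,0,0],[0.3,0,0,0,0,0,0],[0.3,0,0,0,0,0,0]]]}}

```text
clock: 27.4
position: [585.0, -5.2, 263.0]
ee_rot: [0.007, 1.0, 0.007, 0.006]
contact_force: [-0.2, -0.6, -0.6]
gripper_width: 26.2
```

```bash
python3 - <<'E'
from h import *
to(500,-109,300)
im,d,P=cloud("wrist"); save("w19",im); print(knobpos(im,P))
ROOT2=ROOT
q=P.reshape(-1,3);hsv=cv2.cvtColor(im,cv2.COLOR_RGB2HSV).reshape(-1,3)
m=(hsv[:,0]>10)&(hsv[:,0]<30)&(hsv[:,1]>60)&(abs(q[:,0]-560)<100)&(abs(q[:,1]+109)<80)&(q[:,2]>60)
r=q[m]-ROOT;h=-r@zt;s=r@RR[:,0];l=r@yt
print("roll h",np.percentile(h,[1,50,99]).round(1),"s",np.percentile(s,[1,99]).round(1),"lat",np.percentile(l,[1,99]).round(1))
im,d,P=cloud("scene"); save("s19",cv2.resize(im[140:300,180:400],None,fx=3.5,fy=3.5))
im,d,P=cloud("side"); save("d19",cv2.resize(im[130:290,210:390],None,fx=3.7,fy=3.7))
E
```

```text
pos [585.   -5.2 263. ] d [  83.1 -104.5  -39.4] axes x,y,z [[-1.0, 0.014, -0.012], [0.014, 1.0, 0.013], [0.012, 0.013, -1.0]] t 27.4 F [-0.2 -0.6 -0.6] T [-0.    0.06 -0.02] w 26.2 j [ 0.26  0.29 -0.05 -0.01 -1.22 -1.84]
(688, ((584.844482421875, 0.3337888717651367), (66.90837097167969, 13.901412010192871), 1.9134284257888794))
roll h [ 2.9 45.7 49.6] s [-26.3  68.5] lat [-54.7  40.8]
```

View pics/w19.png

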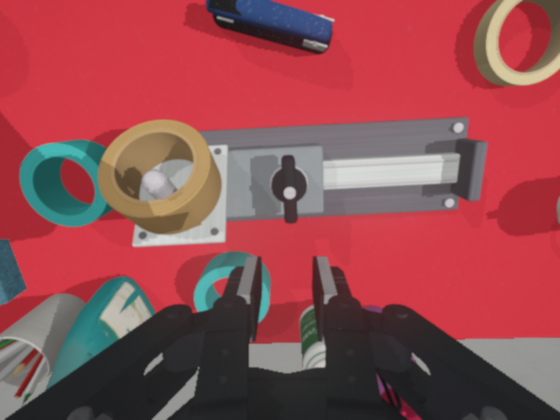

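View pics/s19.png

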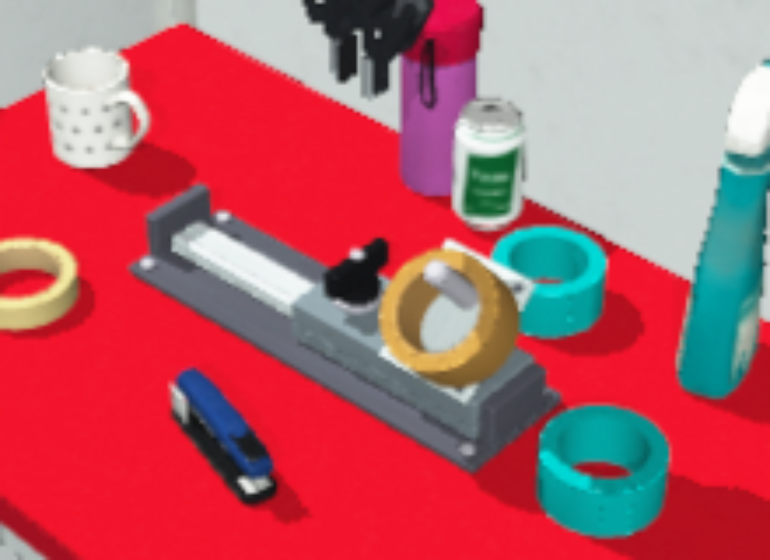

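View pics/d19.png

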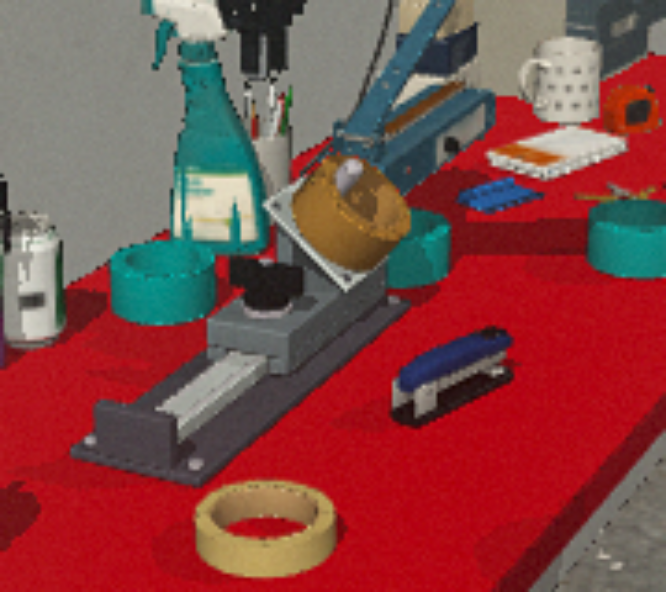

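```bash
python3 - <<'E'
from h import *
im,d,P=cloud("wrist")
q=P.reshape(-1,3);hsv=cv2.cvtColor(im,cv2.COLOR_RGB2HSV).reshape(-1,3)
m=(hsv[:,0]>10)&(hsv[:,0]<30)&(hsv[:,1]>60)&(abs(q[:,0]-560)<100)&(abs(q[:,1]+109)<80)&(q[:,2]>60)
r=q[m]-ROOT;h=-r@zt;s=r@RR[:,0];l=r@yt
k=(h>42)&(h<56);A=np.c_[s[k],l[k],np.ones(k.sum())];c=np.linalg.lstsq(A,h[k],rcond=None)[0]
w=least_squares(lambda w:(lambda R_:np.maximum(R_-50,0)+np.maximum(35-R_,0))(np.hypot(s[k]-w[0],l[k]-w[1])),[23,0]).x
print("outer face slope",c[:2].round(3),"h at centre",(c[:2]@w+c[2]).round(1),"centre s,lat",w.round(1),"extremes",[(c[2]+c[:2]@w+50*sg*np.hypot(*c[:2])).round(1) for sg in(-1,1)])
# bystanders: scene change vs start
im2,d2,P2=cloud("scene"); z=np.load("scene0.npz")
for nm,(u0,u1,v0,v1) in dict(mug=(190,222,150,190),narrow=(165,205,205,238),stapler=(225,262,243,287)).items():
    print(nm,np.abs(im2[v0:v1,u0:u1].astype(int)-z["im"][v0:v1,u0:u1]).mean().round(2))
E
```

```text
outer face slope [-0.008 -0.   ] h at centre 47.7 centre s,lat [23.3 -8.4] extremes [np.float64(47.3), np.float64(48.1)]
mug 0.81
narrow 0.73
stapler 0.63
```

The roll's outer face lies flat at h = 47.7 against an expected 48, so it is fully home. The bystanders have not moved and the carriage is back at the stop. I'm handing the job in.

```bash
python3 - <<'E'
from h import *
print(arm.job_done())
E
```

```text
the job is handed in; nothing more can be done
None
```

The tape stand is set up: the carriage is at the right-hand stop, the clamp knob is tight, and the wide brown roll hangs fully home on the peg. The job was handed in at about 27.5 s; there is no verdict back yet.

**What went wrong on the way:**
- **Regrip:** the first grip on the roll brought a wrist joint to its limit short of the peg. I put the roll back down, gripped it again with the tool leaning 0.4 rad, and then hung it.
- **Carriage slip:** while I lowered and released the roll, the clamped carriage slipped about 11 mm left. I gripped the knob and dragged it back to the stop with the clamp still tight and the roll hanging, at about 24 N. So the final push to the stop came after the tightening and hanging.

**Last checks:**
- **Carriage:** the knob is back at y = 0.3 mm, the same as at the first stop contact.
- **Clamp:** the bar is square across the rail, at 1.9° against a rail yaw of about 2.1°. It was turned to its end stop.
- **Roll:** its outer face is 47.7 mm from the back plate (48 mm is fully home) and lies flat. The centre sags 23 mm and hangs 8 mm to the right of the peg axis.
- **Bystanders:** the mug, stapler and narrow roll show no change in the scene picture, and the gripper touches nothing.

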